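# Clear the thread tray and show the spool's label at the magnifier

## Robot

A 6-joint arm with a two-finger parallel gripper is mounted at the origin on the work surface. World frame = base frame: x ahead of the robot, y to its left, z up, the work surface at z = 0. Lengths are in m, angles in rad, forces in N, time in s.
With the tool pointing down it reaches from about 0.425 to 0.95 m from the base axis. Payload 3.5 kg.
Tool frame: the origin (TCP) lies midway between the tips of the shut fingers; the grasp point (between the pads) lies 19 mm behind it; z points along the fingers, y is the direction in which the jaws open and shut (so a half turn about z gives the same grasp; the last joint's range is limited). The gripper opens to 85 mm and grips with 20 to 120 N. Pads are 22 mm wide; open, the fingers measure 114 mm over their backs; the gripper's body (76 mm by 85 mm) begins 54 mm behind the grasp point. The pads swing forward as they close: fully open they stand 13 mm farther back than shut.
Start: joints at [-0.15, 0.286, 1.577, -0, 1.279, -0.15], TCP at [0.675, 0, 0.208] pointing down, gripper open.
Joint ranges: [-2.77, 2.77], [-0.9, 2.22], [0.21, 2.48], [-1.53, 4.67], [0.24, 2.81], [-2.84, 2.84]. Speed limits (rad/s): [2.79, 2.79, 3.14, 3.14, 3.14, 3.14].

## Interface

Orientations are given as a unit quaternion [x, y, z, w].
In Python, from plant import * gives the robot as it stands.
- The arm moves only by the shell command python3 -m jog 'ROWS' [FORCE]. ROWS is a JSON object of lists of equal length, an entry for each row: "travel": the shift along the world's x, y, z in mm, a list of three; "dr": the turn, a rotation vector about the world's x, y, z in degrees, a list of three; "jaw": the closure in counts, from 0 (fully open) to 255 (shut). In form: {"travel": [[x, y, z], ...], "dr": [[wx, wy, wz], ...], "jaw": [jaw, ...]}. A call has 1 to 5 rows; each row shifts and turns the commanded pose from where the row before left it; what a row does not reach is not made up. A row lasts 1/12 s, in which the tool goes at most 41.7 mm and 7.16 degrees, less where a joint would pass 70% of its speed; a pose out of reach is approached as far as the arm can. A call is refused whole if a number of a shift passes 41.7 or a number of a turn 7.16, either way. A call with a gripper value outside its range is refused whole. The fingers move at their own pace and stop on an object; FORCE is the grip in N (left out, the last holds). Time passes only in rows, so rows that do not move let the fingers close. It gives the time, the measured TCP pose, the force and the opening at its end, in the units of the state.
- get_state(): the state, without advancing time (a new reading comes with each control period).
- read_camera(name): name is "scene" or "side" or "wrist"; returns the picture (420x560x3 uint8, red, green, blue); there is no depth.
- camera_info(name): a dict with "K" (3x3 intrinsics, pixels), "R" (3x3) and "t" (3): a world point X has camera coordinates R X + t; the wrist camera has in their place "mount" (4x4, takes a point from camera to tool coordinates, whose origin is the TCP and whose axes are the flange's). Camera axes: x right, y down, z forward; pixel columns grow to the right and rows downward; lengths in m; the calibration is good to about 2 mm. The wrist camera is an equidistant fisheye: a pixel r from the principal point sees the ray r / f radians off the axis. A picture is of the moment at which its call begins: read the wrist's pose just before it. camera_info takes no time and is no camera call.
- sign_off(): hands the job in, once; it reports no verdict.
The state is a dict: "time": time; "qpos": joint angles; "dq": joint speeds; "joint_efforts": joint torques, N m; "eef_pos": TCP position; "tcp_rot": TCP orientation; "contact_force": force on the tool from outside, world axes, zero at the start; "wrist_torque": the same for the moment, N m; "opening": opening from 0.0 (shut) to 1.0 (fully open).
Only numpy, scipy, OpenCV 4.12 (cv2) and the standard library are available. Lean on these libraries where they do the work, as an engineer would, in place of code of your own. Each camera call takes 0.05 s, during which the arm holds its last target. There are 200 camera calls.

## Task

The sewing run is over: clear the thread tray by putting the two metal bobbins into the round tin and the empty wooden spool into the wooden box. Then take the wound spool out of the tray and hold it up in the air at the bench magnifier, on the robot's side of the lens, its paper-labelled end facing the glass squarely, centred and about 10 cm from it, so that a colleague across the table can read the label through the lens; finish while still holding it there. Leave the thimble, the chalk and the other things on the bench where they are, and do not touch the magnifier.

Things in the scene. Friction and masses are not known exactly. Their poses are not given: they have to be found in the camera images.
- tray: fixed open wooden thread tray, 260 (its x) x 400 (its y) x 22 high, walls and floor 6 thick; origin under its centre on the bench, z up, so its inner floor is 6 above the bench. It holds the wound spool, the empty spool, two bobbins, the thimble and the chalk, spread out in two rows of three
- spool: wooden spool wound with teal thread, lying on its side in the tray: 60 long, flanges 44 in diameter and 6 thick, thread 38 in diameter; 60 to 120 g. Origin at its middle, 28 above the bench at the start; its own x axis runs along the spool towards its end with a round white paper label (which at the start points away from the robot or to the robot's left). It can roll about x
- spool_label (a point): centre of the labelled end face of the wound spool, 30 from its origin along its x axis
- empty_spool: empty wooden spool with no thread, standing on end in the tray: 50 tall, flanges 36 in diameter, bare waist 18 in diameter; origin at its middle, 31 above the bench, z along the spool
- bobbin_a: small steel sewing-machine bobbin, 32 in diameter, 14 high, lies in the tray at the start on its flat face; origin at the centre of its underside, z up
- bobbin_b: second bobbin, the same as bobbin_a
- tin: fixed round open metal tin, 110 in diameter, 40 high, wall 3, floor 3; origin under its centre on the bench, z up. For the bobbins
- box: fixed square open wooden box, 120 x 120 x 50 high, walls and floor 6; origin under its centre on the bench, z up. For the empty spool. Tin and box stand to the robot's left of the tray, either one nearer to the robot
- magnifier: fixed bench magnifier to the robot's right of the tray: round grey base 130 in diameter and a thin steel stem that carries a round lens; origin on the bench straight below the centre of the lens, z up; the lens centre is 250 above it and the centre of the base lies 60 from it along x (farther from the robot)
- lens: the magnifier's round glass in a white ring 126 in diameter and 16 thick, fixed to the stem. Origin at the centre of the glass; its own x axis is the line of sight through the glass, pointing away from the robot and 30 degrees upwards to the colleague's eye (so its upper rim leans towards the robot); this axis turns with the magnifier's yaw, up to 25 degrees either side of straight ahead
- focus (a point): the point on the lens's line of sight 100 from the glass on the robot's side (200 above the bench), where the centre of the label should be
- thimble: steel thimble, 21 in diameter, 25 high, standing mouth down in the tray; a bystander. Origin at the centre of its underside
- chalk: flat piece of pink tailor's chalk, 46 x 36 x 9, in the tray; a bystander. Origin at the centre of its underside
- upright_spool: another wound spool, 44 in diameter and 60 tall, standing on the bench outside the tray; a bystander. Origin at the centre of its underside
- shears: tailor's shears with black handles, 220 long, 12 thick, lying beyond the tray; a bystander. Origin near the pivot
- tape_case: white round tape-measure case, 56 in diameter, 18 high, lying beyond the tray; a bystander. Origin at the centre of its underside
- pattern_weight: dark steel pattern weight with a knob, 56 in diameter, 37 high, beyond the tray; a bystander. Origin at the centre of its underside

How it is judged:
By the outcome, as a careful person would: the job done as asked, in the order asked, and still so for the second after the job is handed in, while the arm keeps its last pose, push and grip.
It also fails if it takes over 72 s, if anything falls off the work surface, if the arm or the gripper's body presses on something with over 40 N, if the wrist force passes 120 N, or if a joint passes its speed limit or range.

## Working session

There is one attempt and no reset: what is moved stays moved. The work goes in short steps, Python scripts to look and compute and a shell command to move; the robot and the scene stay as the last step left them, time stands still between calls to the robot, and variables do not carry over. Pictures are saved under pics/ and viewed, about 8 in all and at most 12, crops included, and the job is handed in when it is done.

```bash
ls; mkdir -p pics; python3 - <<'E'
from plant import *
import cv2
for n in("scene","side","wrist"):
    cv2.imwrite(f"pics/{n}0.png",read_camera(n)[:,:,::-1]); print(n,{k:v.round(4).tolist() if hasattr(v,'round') else v for k,v in camera_info(n).items()})
s=get_state();print(s)
E
```

```text
pics
scene {'K': [[455.9248, 0.0, 279.6309], [0.0, 455.9248, 209.8747], [0.0, 0.0, 1.0]], 'R': [[-0.4928, 0.8701, -0.0014], [0.7164, 0.4049, -0.5682], [-0.4938, -0.281, -0.8229]], 't': [0.3089, -0.3332, 1.5251]}
side {'K': [[381.1959, 0.0, 283.321], [0.0, 381.1959, 210.1672], [0.0, 0.0, 1.0]], 'R': [[0.974, -0.2267, 0.0056], [-0.1362, -0.6048, -0.7847], [0.1813, 0.7635, -0.6199]], 't': [-0.5709, 0.1983, 1.0318]}
wrist {'K': [[325.1923, 0.0, 281.0472], [0.0, 325.1923, 204.1004], [0.0, 0.0, 1.0]], 'mount': [[-0.0001, -0.9465, -0.3228, 0.0821], [1.0, -0.0002, 0.0004, -0.0016], [-0.0005, -0.3228, 0.9465, -0.1666], [0.0, 0.0, 0.0, 1.0]]}
{'time': 0.15, 'qpos': array([-1.50026198e-01,  2.86996736e-01,  1.57783350e+00, -1.94001060e-06,
        1.27858663e+00, -1.50030231e-01]), 'dq': array([ 0.0020163 , -0.00312026, -0.00417505, -0.00073063, -0.00175113,
        0.00142983]), 'joint_efforts': array([ 7.91554030e-04, -4.06602967e+01, -2.93140125e+01, -8.94972595e-05,
        3.96185191e-03, -2.97825103e-06]), 'eef_pos': array([6.74454291e-01, 9.38878422e-05, 2.07245828e-01]), 'tcp_rot': array([ 7.07104863e-01,  7.07108111e-01, -5.42058326e-04, -7.33557397e-04]), 'contact_force': array([ 0.47066395, -0.12731531,  0.20508557]), 'wrist_torque': array([ 0.01251009,  0.00612031, -0.00552631]), 'opening': 0.9993141894823193}
```

View pics/scene0.png

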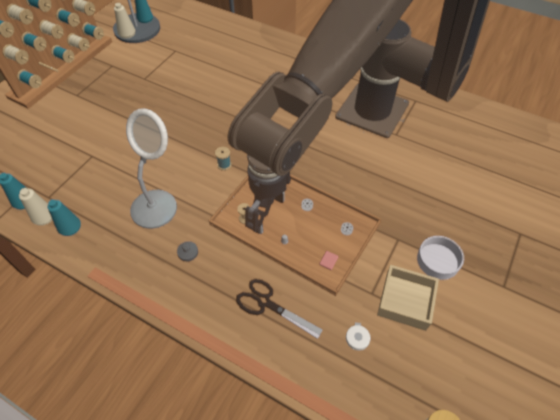

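View pics/side0.png

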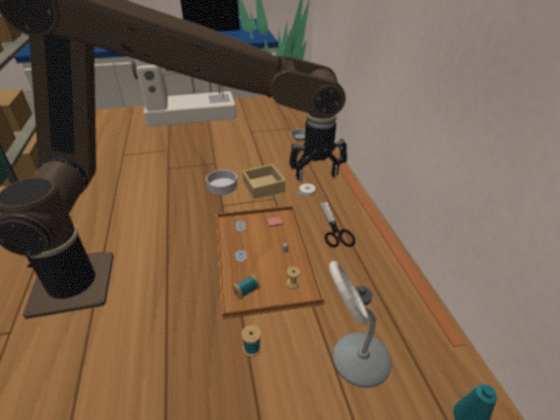

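View pics/wrist0.png

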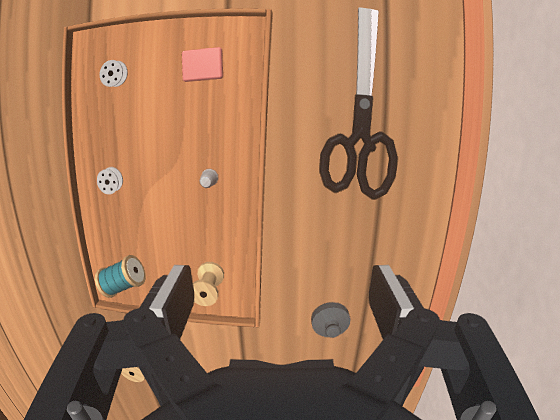

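Wrist view: bobbins at (113,73) and (109,180), thimble (208,178), chalk (202,64), empty spool (208,285), wound spool (121,275) with its label end towards (137,270). Side view: tin (222,182), box (264,180), lens ring (347,290), base (362,358). Scene view: lens (148,134), base (153,208).

```bash
cat > h.py <<'E'
from plant import *
import cv2, numpy as np
from scipy.spatial.transform import Rotation as Rn
def ray(cam,uv,st=None):
    c=camera_info(cam);K=np.array(c["K"]);x=(uv[0]-K[0,2])/K[0,0];y=(uv[1]-K[1,2])/K[1,1]
    if cam!="wrist":
        R=np.array(c["R"]);d=R.T@[x,y,1];return -R.T@np.array(c["t"]),d/np.linalg.norm(d)
    st=st or get_state();r=np.hypot(x,y);s=np.sinc(r/np.pi)
    d=np.array([x*s,y*s,np.cos(r)]);M=np.array(c["mount"]);Q=Rn.from_quat(st["tcp_rot"]).as_matrix()
    return Q@M[:3,3]+st["eef_pos"],Q@M[:3,:3]@d
def onz(cam,uv,z,st=None):
    o,d=ray(cam,uv,st);return o+d*(z-o[2])/d[2]
def tri(*rs):
    A=sum(np.eye(3)-np.outer(d,d) for o,d in rs);b=sum((np.eye(3)-np.outer(d,d))@o for o,d in rs)
    p=np.linalg.solve(A,b);return p,max(np.linalg.norm(np.cross(p-o,d)) for o,d in rs)
def proj(cam,X):
    c=camera_info(cam);p=np.array(c["K"])@(np.array(c["R"])@X+np.array(c["t"]));return p[:2]/p[2]
def snap(n,f):
    st=get_state();im=read_camera(n)[:,:,::-1].copy();cv2.imwrite(f"pics/{f}.png",im);return st,im
def blobs(im,lo,hi,roi,amin=30):
    m=cv2.inRange(cv2.cvtColor(im,cv2.COLOR_BGR2HSV),lo,hi);k=np.zeros_like(m);x0,y0,x1,y1=roi;k[y0:y1,x0:x1]=255
    cs,_=cv2.findContours(m&k,cv2.RETR_EXTERNAL,cv2.CHAIN_APPROX_NONE);return [c for c in cs if cv2.contourArea(c)>amin]
E
python3 - <<'E'
from h import *
np.set_printoptions(precision=4,suppress=True)
w=cv2.imread("pics/wrist0.png");s=cv2.imread("pics/side0.png");c=cv2.imread("pics/scene0.png")
def show(n,im,lo,hi,roi,amin=30):
    for b in blobs(im,lo,hi,roi,amin):
        b=cv2.convexHull(b); e=cv2.fitEllipse(b);print(n,np.round(cv2.minEnclosingCircle(b)[0],1),"ell",np.round(e[0],1),np.round(e[1],1),round(e[2]),cv2.boundingRect(b))
        yield e
bright=((0,0,120),(179,60,255))
for e in show("bob",w,*bright,(85,50,145,210)): print(onz("wrist",e[0],.018))
for e in show("teal",w,(80,80,40),(105,255,255),(80,240,160,310)): print(onz("wrist",e[0],.034))
print("empty top (guess)",onz("wrist",(207,295),.056),onz("wrist",(212,268),.03))
print("label face c guess",onz("wrist",(137,270),.028), "thimble",onz("wrist",(207,178),.03),'chalk',onz("wrist",(202,64),.015))
print("corners",[onz("wrist",p,.022) for p in((68,27),(271,10),(257,325))])
for e in show("sidebob",s,(0,0,130),(179,60,255),(225,215,260,265),20):print(onz("side",e[0],.02))
for e in show("sidering",s,(0,0,150),(179,50,255),(320,255,375,330),20):pass
for e in show("scenering",c,(0,0,150),(179,50,255),(115,95,180,170),20):pass
for e in show("sidebase",s,(0,0,60),(179,60,200),(325,325,400,390),100):print(onz("side",e[0],.012))
for e in show("scenebase",c,(0,0,60),(179,60,200),(120,185,185,232),100):print(onz("scene",e[0],.012))
for e in show("sidetin",s,(0,0,60),(179,45,255),(195,160,245,200),100):print(onz("side",e[0],.04))
for e in show("scenetin",c,(0,0,60),(179,45,255),(405,230,475,285),100):print(onz("scene",e[0],.04))
big=[cv2.resize(s[150:400,200:400],None,fx=2.4,fy=2.4,interpolation=2),cv2.resize(c[90:340,110:330],None,fx=2.4,fy=2.4,interpolation=2)]
v=np.hstack([cv2.resize(s[160:400,205:405],(400,480),interpolation=2),cv2.resize(c[90:330,100:300],(400,480),interpolation=2)]);cv2.imwrite("pics/crop.png",v)
v=np.hstack([cv2.resize(s[155:205,200:300],(400,200),interpolation=2),cv2.resize(c[220:340,370:480],(367,400),interpolation=2)[:200]]);
v2=np.zeros((400,767,3),np.uint8);v2[:200,:400]=v[:,:400];v2[:,400:]=cv2.resize(c[220:340,370:480],(367,400),interpolation=2);cv2.imwrite("pics/crop2.png",v2)
E
```

```text
bob [109. 180.] ell [109.2 180.1] [25.4 26.8] 22 (97, 167, 26, 27)
[ 0.4586 -0.0076  0.018 ]
bob [113.  73.] ell [113.   73.1] [26.6 28.5] 57 (100, 60, 27, 27)
[0.4762 0.1226 0.018 ]
teal [115.5 278.6] ell [116.7 277.6] [29.1 38.1] 70 (99, 262, 33, 32)
[ 0.4508 -0.1387  0.034 ]
empty top (guess) [ 0.5839 -0.1415  0.056 ] [ 0.5874 -0.1185  0.03  ]
label face c guess [ 0.4822 -0.1279  0.028 ] thimble [ 0.5906 -0.0045  0.03  ] chalk [0.586  0.1221 0.015 ]
corners [array([0.4109, 0.1921, 0.022 ]), array([0.6621, 0.179 , 0.022 ]), array([ 0.6393, -0.2148,  0.022 ])]
sidebob [240.3 255.4] ell [240.4 255.5] [11.4 11.5] 122 (235, 250, 12, 12)
[ 0.4565 -0.0152  0.02  ]
sidebob [240.1 225.7] ell [240.  225.6] [ 9.9 10.8] 90 (235, 221, 11, 10)
[0.4738 0.1155 0.02  ]
sidering [359.  301.5] ell [359.2 302.4] [ 4.9 32.9] 154 (352, 287, 15, 30)
sidering [339.5 280. ] ell [339.6 279.2] [11.7 41.6] 156 (330, 261, 20, 39)
scenering [147.5 133. ] ell [146.5 133.4] [39.2 51.6] 157 (126, 109, 42, 49)
sidebase [364.2 355.5] ell [362.4 356.4] [56.6 62.4] 166 (333, 325, 58, 62)
[ 0.679 -0.383  0.012]
scenebase [152.2 205.6] ell [152.2 206.3] [44.2 46.5] 97 (130, 185, 47, 43)
[ 0.6779 -0.385   0.012 ]
sidetin [221.3 180.6] ell [221.4 181.7] [24.1 31.3] 81 (206, 170, 31, 25)
[0.4408 0.3433 0.04  ]
scenetin [440.6 256.1] ell [440.1 257. ] [41.9 46.5] 117 (418, 236, 46, 43)
[0.4541 0.3726 0.04  ]
```

View pics/crop.png

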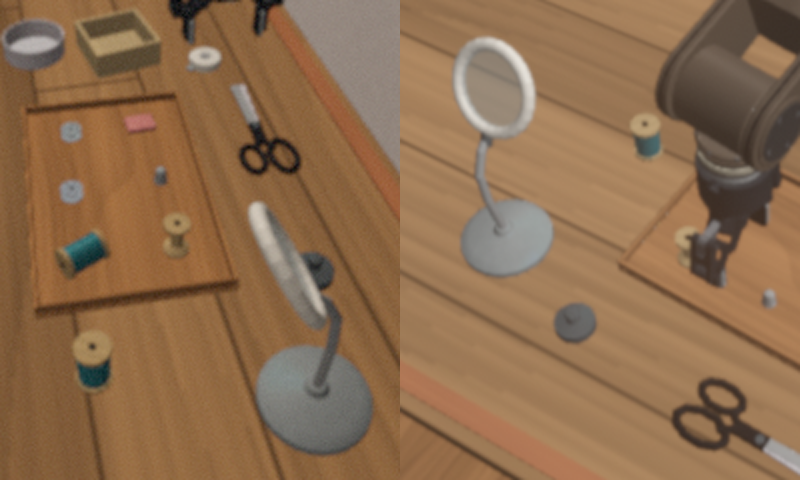

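View pics/crop2.png

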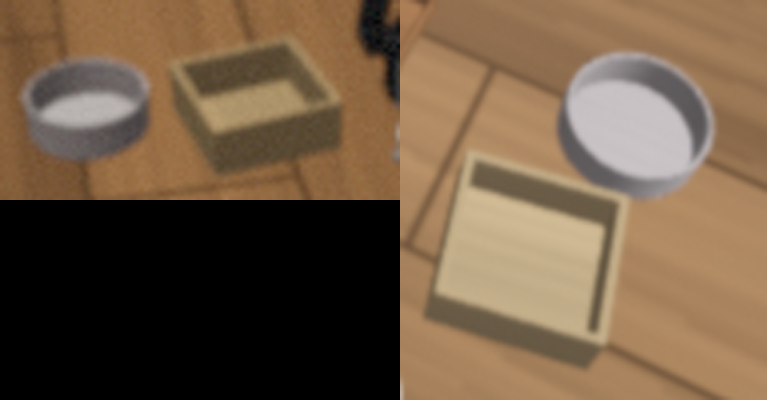

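Crops: magnifier ring and base are unobstructed in both views. Box rim corners in the scene are about (391,266), (438,280), (431,323), (380,308), with matching ones in side. Tin rim centre is about (441,256) in scene and (222,178) in side, and the tin is nearer the robot.

```bash
cat > m.py <<'E'
from h import *
def circ_normal(cam,e,r):
    # normal and centre (world) of a circle of radius r whose image is ellipse e: cone decomposition
    (cx,cy),(w,h),a=e;a=np.deg2rad(a);T=np.array([[np.cos(a),-np.sin(a),cx],[np.sin(a),np.cos(a),cy],[0,0,1]])
    Ti=np.linalg.inv(T);C=Ti.T@np.diag([4/w**2,4/h**2,-1])@Ti;K=np.array(camera_info(cam)["K"]);Q=K.T@C@K
    l,V=np.linalg.eigh(Q)
    if (l>0).sum()<2:Q=-Q;l,V=np.linalg.eigh(Q)
    l,V=l[[2,1,0]],V[:,[2,1,0]];R=np.array(camera_info(cam)["R"]);t=np.array(camera_info(cam)["t"]);out=[]
    for s in(1,-1):
        g=np.sqrt((l[1]-l[2])/(l[0]-l[2]));hh=np.sqrt((l[0]-l[1])/(l[0]-l[2]))
        n=V@[s*hh,0,-g];c=V@[s*hh*l[2],0,-g*l[0]]*r/np.sqrt(-l[0]*l[2])
        if c[2]<0:c=-c
        n=R.T@n;out.append((n*np.sign(n[0]),R.T@(c-t)))
    return out
E
python3 - <<'E'
from m import *
np.set_printoptions(precision=4,suppress=True)
w=cv2.imread("pics/wrist0.png");s=cv2.imread("pics/side0.png");c=cv2.imread("pics/scene0.png")
E={}
for n,im,roi in(("side",s,(320,255,372,327)),("scene",c,(115,95,180,161))):
    bs=blobs(im,(0,0,135),(179,38,255),roi,15);p=cv2.convexHull(np.vstack(bs));e=cv2.fitEllipse(p);E[n]=e
    print(n,e,cv2.boundingRect(p))
    for nn,cc in circ_normal(n,e,.063):print("  n",nn,"yaw",np.degrees(np.arctan2(nn[1],nn[0])),"el",np.degrees(np.arcsin(nn[2])),"c",cc)
print("lens",tri(ray("side",E["side"][0]),ray("scene",E["scene"][0])), tri(ray("side",(348.3,292.5)),ray("scene",(147,133.75))))
print("box",np.array([onz("scene",p,.05) for p in((391,265.9),(438.1,280),(431.5,322.8),(379.9,307.9))]),np.array([onz("side",p,.05) for p in((243,171.3),(274.3,165),(285,181.3),(253.3,187.5))]))
print("tin",onz("scene",(441.3,256),.04),onz("side",(221.7,178),.04),tri(ray("scene",(441.3,256)),ray("side",(221.7,178))))
v=cv2.resize(w[235:335,70:270],(800,400),interpolation=2);cv2.imwrite("pics/crop3.png",v)
E
```

```text
side ((348.14288330078125, 291.21966552734375), (14.760494232177734, 69.55957794189453), 149.33531188964844) (330, 262, 38, 56)
  n [0.9452 0.2092 0.2506] yaw 12.477031143929976 el 14.512891433433856 c [ 0.6225 -0.3685  0.2351]
  n [ 0.8103 -0.0451  0.5842] yaw -3.1823676413479323 el 35.74939970731848 c [ 0.6246 -0.3683  0.2361]
scene ((146.5879669189453, 133.5286102294922), (38.662071228027344, 51.15948486328125), 158.63577270507812) (127, 109, 41, 50)
  n [ 0.1645 -0.8433 -0.5117] yaw -78.95994773694107 el -30.77580592712568 c [ 0.5988 -0.4013  0.2236]
  n [0.8424 0.0252 0.5382] yaw 1.7135627321346791 el 32.56118698513667 c [ 0.6013 -0.4033  0.2236]
lens (array([ 0.6174, -0.3813,  0.2506]), np.float64(0.0003152729330450884)) (array([ 0.6168, -0.3821,  0.2485]), np.float64(0.0011180109157503276))
box [[0.5454 0.2734 0.05  ]
 [0.5249 0.388  0.05  ]
 [0.6376 0.4096 0.05  ]
 [0.6623 0.2918 0.05  ]] [[0.5236 0.3786 0.05  ]
 [0.6436 0.3963 0.05  ]
 [0.6576 0.2821 0.05  ]
 [0.543  0.269  0.05  ]]
tin [0.4497 0.3744 0.04  ] [0.4443 0.3667 0.04  ] (array([0.4451, 0.3751, 0.0341]), np.float64(0.0005506369978372309))
```

View pics/crop3.png

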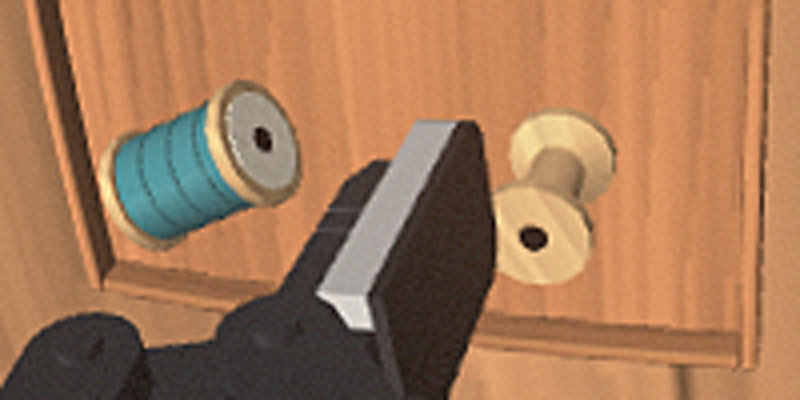

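Crop: label face centre at wrist (135.8,269.8), with the end facing away from the robot. Empty spool top is at (205.5,294.5). Bobbin_a first.

```bash
python3 -m jog '{"travel":[[-28.3,17.5,-12],[-28.3,17.5,-12],[-28.3,17.5,-12],[-28.3,17.5,-12]],"dr":[[0,0,0],[0,0,0],[0,0,0],[0,0,0]],"jaw":[100,100,100,100]}' 40 
python3 -m jog '{"travel":[[-28.3,17.5,-12],[-28.3,17.5,-12],[-28.3,17.5,-12],[0,0,0],[0,0,0]],"dr":[[0,0,0],[0,0,0],[0,0,0],[0,0,0],[0,0,0]],"jaw":[100,100,100,100,100]}'
python3 - <<'E'
from m import *
np.set_printoptions(precision=4,suppress=True)
st,w=snap("wrist","w1");print(st["eef_pos"],st["opening"],st["tcp_rot"])
cv2.imwrite("pics/w1.png",w)
for b in blobs(w,(0,0,120),(179,60,255),(0,0,560,420),60):
    b=cv2.convexHull(b);(x,y),r=cv2.minEnclosingCircle(b)
    if r<60:print((x,y),r,onz("wrist",(x,y),.02,st))
E
```

```text
time: 0.48
eef_pos: [0.5602, 0.0705, 0.1592]
tcp_rot: [0.707, 0.707, -0.0, -0.0]
contact_force: [0.3, -0.1, 0.2]
opening: 0.608
time: 0.9
eef_pos: [0.4747, 0.1232, 0.1229]
tcp_rot: [0.706, 0.708, -0.001, -0.001]
contact_force: [0.1, -0.1, 0.7]
opening: 0.612
[0.4747 0.1232 0.1229] 0.6119937391964296 [ 0.7063  0.7079 -0.001  -0.0008]
(538.5, 377.0) 46.736061096191406 [ 0.9272 -0.2073  0.02  ]
(265.445068359375, 312.1483459472656) 16.189241409301758 [ 0.4571 -0.0046  0.02  ]
(348.5, 280.5) 24.990097045898438 [0.5397 0.0338 0.02  ]
(214.0, 280.5) 24.824481964111328 [0.4069 0.0334 0.02  ]
(283.0, 191.90789794921875) 19.32646942138672 [0.4746 0.1245 0.02  ]
(537.8828125, 179.096435546875) 44.51882553100586 [0.751  0.1427 0.02  ]
(533.0094604492188, 58.25547409057617) 27.065855026245117 [0.7256 0.2688 0.02  ]
```

View pics/w1.png

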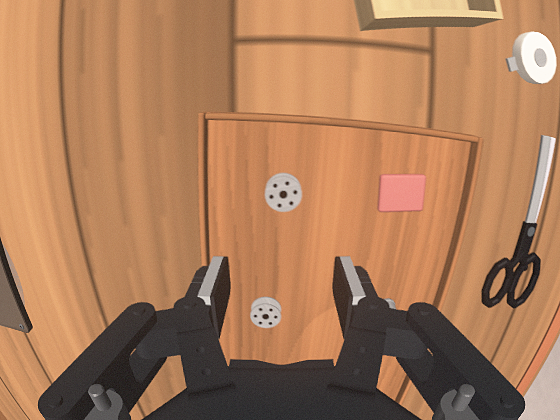

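Bobbin_a at (283,192) sits dead under the jaws. Descend and grip.

```bash
python3 -m jog '{"travel":[[0,1,-38],[0,0,-38],[0,0,-25],[0,0,-14],[0,0,0]],"dr":[[0,0,0],[0,0,0],[0,0,0],[0,0,0],[0,0,0]],"jaw":[100,100,100,100,100]}' 40 
python3 -m jog '{"travel":[[0,0,0],[0,0,0],[0,0,0],[0,0,0],[0,0,0]],"dr":[[0,0,0],[0,0,0],[0,0,0],[0,0,0],[0,0,0]],"jaw":[255,255,255,255,255]}'
python3 -m jog '{"travel":[[0,0,20],[0,0,38],[0,0,38],[0,0,0]],"dr":[[0,0,0],[0,0,0],[0,0,0],[0,0,0]],"jaw":[255,255,255,255]}'
```

```text
time: 1.37
eef_pos: [0.476, 0.1226, 0.0065]
tcp_rot: [0.708, 0.707, -0.002, -0.002]
contact_force: [-0.3, -0.6, 0.4]
opening: 0.61
time: 1.78
eef_pos: [0.478, 0.1236, 0.0106]
tcp_rot: [0.707, 0.707, 0.001, 0.001]
contact_force: [0.4, 0.1, -0.7]
opening: 0.0
time: 2.12
eef_pos: [0.4828, 0.124, 0.1142]
tcp_rot: [0.707, 0.707, 0.006, 0.005]
contact_force: [1.6, 0.2, 0.3]
opening: 0.001
```

Opening 0, so the grasp missed. Look.

```bash
python3 -m jog '{"travel":[[0,0,10],[0,0,0],[0,0,0]],"dr":[[0,0,0],[0,0,0],[0,0,0]],"jaw":[100,100,100]}'
python3 - <<'E'
from m import *
np.set_printoptions(precision=4,suppress=True)
st,w=snap("wrist","w2");print(st["eef_pos"],st["opening"],st["tcp_rot"])
for b in blobs(w,(0,0,120),(179,60,255),(0,0,560,420),60):
    b=cv2.convexHull(b);(x,y),r=cv2.minEnclosingCircle(b)
    if r<60:print((x,y),r,onz("wrist",(x,y),.02,st))
E
```

```text
time: 2.37
eef_pos: [0.4766, 0.1236, 0.1152]
tcp_rot: [0.707, 0.707, -0.0, -0.0]
contact_force: [-0.1, 0.8, -0.7]
opening: 0.42
[0.4766 0.1236 0.1152] 0.420048803252192 [ 0.7071  0.7071 -0.0001 -0.0001]
(534.5, 379.0) 46.90692138671875 [ 0.908  -0.1993  0.02  ]
(262.5400085449219, 316.4599914550781) 16.49807357788086 [ 0.4563 -0.0037  0.02  ]
(327.5, 277.5) 24.382469177246094 [0.519 0.043 0.02 ]
(234.5, 277.5) 24.382469177246094 [0.431 0.043 0.02 ]
(279.341796875, 194.5283966064453) 19.81236457824707 [0.4736 0.1249 0.02  ]
(539.6976318359375, 180.11077880859375) 45.421443939208984 [0.7491 0.1432 0.02  ]
(534.6322021484375, 57.03544998168945) 27.632322311401367 [0.7237 0.2687 0.02  ]
```

View pics/w2.png

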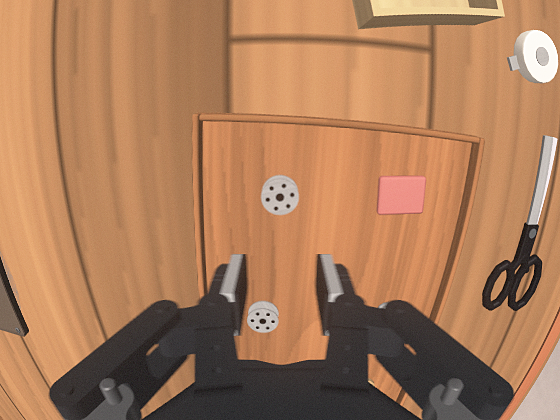

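Bobbin_a is untouched at (280,195), so the pads closed over it: the swing-back leaves the tips too high. I'll pre-close to about 42 mm and feel for the floor.

```bash
python3 -m jog '{"travel":[[-2.5,1,-35],[0,0,-35],[0,0,-25],[0,0,-8],[0,0,0]],"dr":[[0,0,0],[0,0,0],[0,0,0],[0,0,0],[0,0,0]],"jaw":[127,127,127,127,127]}' 40 
python3 -m jog '{"travel":[[0,0,-4],[0,0,0]],"dr":[[0,0,0],[0,0,0]],"jaw":[127,127]}'
python3 -m jog '{"travel":[[0,0,-3],[0,0,0],[0,0,0]],"dr":[[0,0,0],[0,0,0],[0,0,0]],"jaw":[127,127,127]}'
```

```text
time: 2.83
eef_pos: [0.4709, 0.1243, 0.0087]
tcp_rot: [0.707, 0.707, -0.003, -0.003]
contact_force: [-0.4, -0.8, 0.0]
opening: 0.502
time: 3.0
eef_pos: [0.4753, 0.1246, 0.0091]
tcp_rot: [0.707, 0.707, 0.001, 0.001]
contact_force: [0.2, 0.8, -0.2]
opening: 0.505
time: 3.25
eef_pos: [0.4751, 0.1246, 0.0063]
tcp_rot: [0.707, 0.707, 0.001, 0.001]
contact_force: [-0.2, 0.5, 0.1]
opening: 0.504
```

```bash
python3 -m jog '{"travel":[[0,0,-3],[0,0,0],[0,0,0]],"dr":[[0,0,0],[0,0,0],[0,0,0]],"jaw":[127,127,127]}' 40 
python3 -m jog '{"travel":[[0,0,-2],[0,0,0],[0,0,0]],"dr":[[0,0,0],[0,0,0],[0,0,0]],"jaw":[127,127,127]}'
python3 - <<'E'
from m import *
st,w=snap("wrist","w3");cv2.imwrite("pics/w3c.png",w[100:420,100:460])
E
```

```text
time: 3.5
eef_pos: [0.4743, 0.1245, 0.0023]
tcp_rot: [0.707, 0.707, -0.0, -0.0]
contact_force: [0.6, -0.0, 0.3]
opening: 0.502
time: 3.75
eef_pos: [0.4742, 0.1246, 0.0002]
tcp_rot: [0.707, 0.707, -0.0, -0.0]
contact_force: [-0.1, -0.4, -0.3]
opening: 0.503
```

View pics/w3c.png

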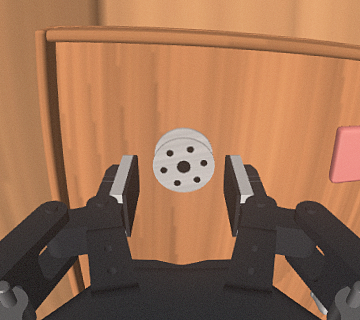

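The bobbin is centred between the pads at (183,168), but the tip spacing scales to tips about 25–30 mm above the TCP. That explains the miss. I'll keep lowering in small steps, watching the force.

```bash
python3 -m jog '{"travel":[[0,0,-4],[0,0,0],[0,0,-3],[0,0,0],[0,0,0]],"dr":[[0,0,0],[0,0,0],[0,0,0],[0,0,0],[0,0,0]],"jaw":[127,127,127,127,127]}' 40 
python3 -m jog '{"travel":[[0,0,-3],[0,0,0],[0,0,0]],"dr":[[0,0,0],[0,0,0],[0,0,0]],"jaw":[127,127,127]}'
```

```text
time: 4.22
eef_pos: [0.4742, 0.1245, -0.007]
tcp_rot: [0.707, 0.707, -0.0, -0.0]
contact_force: [-0.3, -0.0, -1.0]
opening: 0.504
time: 4.47
eef_pos: [0.4742, 0.1245, -0.0099]
tcp_rot: [0.707, 0.707, -0.0, -0.0]
contact_force: [0.2, -0.4, -0.1]
opening: 0.507
```

```bash
python3 -m jog '{"travel":[[0,0,-4],[0,0,0],[0,0,0]],"dr":[[0,0,0],[0,0,0],[0,0,0]],"jaw":[127,127,127]}' 40 
python3 -m jog '{"travel":[[0,0,-3],[0,0,0],[0,0,0]],"dr":[[0,0,0],[0,0,0],[0,0,0]],"jaw":[127,127,127]}'
python3 - <<'E'
from m import *
st,w=snap("wrist","w4");cv2.imwrite("pics/w4c.png",w[100:420,100:460])
s,si=snap("side","s4");cv2.imwrite("pics/s4c.png",cv2.resize(si[150:300,180:330],(600,600),interpolation=2))
a=np.zeros((600,800,3),np.uint8);a[:,:500]=cv2.resize(si[170:270,200:283],(500,600),interpolation=2);a[:320,500:]=w[100:420,130:430];cv2.imwrite("pics/v4.png",a)
E
```

```text
time: 4.72
eef_pos: [0.4741, 0.1245, -0.014]
tcp_rot: [0.707, 0.707, -0.0, -0.0]
contact_force: [1.2, -0.4, 0.2]
opening: 0.504
time: 4.97
eef_pos: [0.4742, 0.1245, -0.0169]
tcp_rot: [0.707, 0.707, -0.0, -0.0]
contact_force: [-0.4, 0.9, 0.2]
opening: 0.509
```

View pics/v4.png

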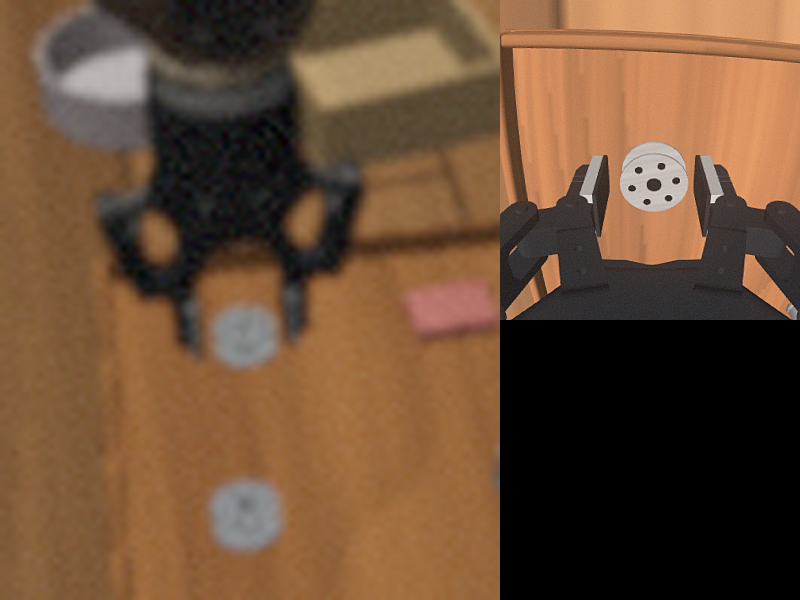

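Side view: the jaw tips now straddle bobbin_a near its lower half, with the bobbin at wrist (654,185) between them. Close here.

```bash
python3 -m jog '{"travel":[[0,0,0],[0,0,0],[0,0,0],[0,0,0]],"dr":[[0,0,0],[0,0,0],[0,0,0],[0,0,0]],"jaw":[255,255,255,255]}' 40
```

```text
time: 5.4
eef_pos: [0.4748, 0.1246, -0.0163]
tcp_rot: [0.707, 0.707, 0.0, 0.0]
contact_force: [0.3, -0.1, 1.4]
opening: 0.352
```

Gripped (opening 0.352). Lift and carry to the tin, measuring tin and box from above.

```bash
python3 -m jog '{"travel":[[0,0,25],[0,0,35],[0,0,35],[-3.5,30,10],[-3.5,38,0]],"dr":[[0,0,0],[0,0,0],[0,0,0],[0,0,0],[0,0,0]],"jaw":[255,255,255,255,255]}' 
python3 -m jog '{"travel":[[-4,38,0],[-4,34,0],[-4,30,0],[0,0,0],[0,0,0]],"dr":[[0,0,0],[0,0,0],[0,0,0],[0,0,0],[0,0,0]],"jaw":[255,255,255,255,255]}' 
python3 - <<'E'
from m import *
np.set_printoptions(precision=4,suppress=True)
st,w=snap("wrist","w5");print(st["eef_pos"],st["opening"])
for b in blobs(w,(0,0,90),(179,40,255),(0,0,560,420),150):
    b=cv2.convexHull(b);(x,y),r=cv2.minEnclosingCircle(b);print("grey",(x,y),r,cv2.fitEllipse(b),onz("wrist",(x,y),.04,st),onz("wrist",(x,y),.003,st))
E
```

```text
time: 5.82
eef_pos: [0.4709, 0.1923, 0.0929]
tcp_rot: [0.709, 0.706, 0.004, 0.003]
contact_force: [1.3, 0.4, -0.2]
opening: 0.352
time: 6.23
eef_pos: [0.4546, 0.2956, 0.0879]
tcp_rot: [0.706, 0.708, -0.0, -0.0]
contact_force: [0.0, -0.7, 0.7]
opening: 0.356
[0.4546 0.2956 0.0879] 0.35560443268175285
grey (449.5, 391.5) 13.509356498718262 ((450.26007080078125, 392.5299377441406), (11.184378623962402, 27.62677764892578), 32.7640266418457) [0.6512 0.0729 0.04  ] [0.6855 0.0204 0.003 ]Traceback (most recent call last):
  File "<stdin>", line 5, in <module>
cv2.error: OpenCV(4.12.0) /io/opencv/modules/imgproc/src/shapedescr.cpp:361: error: (-201:Incorrect size of input array) There should be at least 5 points to fit the ellipse in function 'fitEllipseNoDirect'
```

View pics/w5.png

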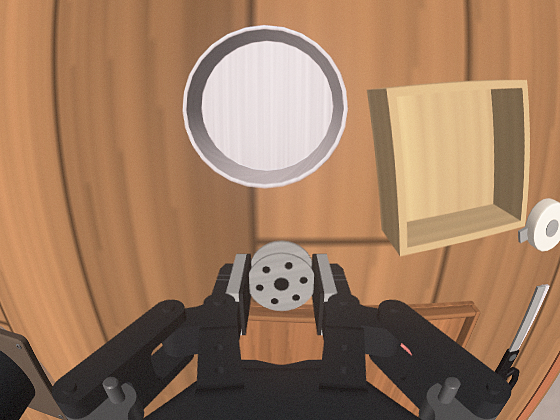

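Bobbin_a is held at (281,280). Tin rim centre is about (265,106), and the box rim corners are (387,88), (527,81), (524,222), (401,255).

```bash
python3 - <<'E'
from m import *
np.set_printoptions(precision=4,suppress=True)
st={"eef_pos":np.array([.4546,.2956,.0879]),"tcp_rot":[.706,.708,0,0]}
t=np.array([onz("wrist",p,.04,st) for p in((183.5,107),(347,105),(265,26),(265,187))]);print(t,t[:2].mean(0),t[2:].mean(0))
b=np.array([onz("wrist",p,.05,st) for p in((387,88),(527,81),(524,222),(401,255))]);print(b,b.mean(0))
E
```

```text
[[0.3876 0.373  0.04  ]
 [0.4963 0.3735 0.04  ]
 [0.4424 0.4255 0.04  ]
 [0.442  0.3169 0.04  ]] [0.442  0.3733 0.04  ] [0.4422 0.3712 0.04  ]
[[0.5204 0.3863 0.05  ]
 [0.6389 0.4068 0.05  ]
 [0.6584 0.2925 0.05  ]
 [0.5425 0.2681 0.05  ]] [0.59   0.3384 0.05  ]
```

```bash
python3 -m jog '{"travel":[[-4.2,32,0],[-4.2,32,0],[-4.2,32,0],[0,0,0],[0,0,-10]],"dr":[[0,0,0],[0,0,0],[0,0,0],[0,0,0],[0,0,0]],"jaw":[255,255,255,255,255]}' 
python3 -m jog '{"travel":[[0,0,-35],[0,0,-30],[0,0,-20],[0,0,-3],[0,0,0]],"dr":[[0,0,0],[0,0,0],[0,0,0],[0,0,0],[0,0,0]],"jaw":[255,255,255,255,255]}' 
python3 -m jog '{"travel":[[0,0,0],[0,0,0],[0,0,0]],"dr":[[0,0,0],[0,0,0],[0,0,0]],"jaw":[130,130,130]}' 
python3 -m jog '{"travel":[[0,0,25],[0,0,40],[0,0,40],[0,0,0]],"dr":[[0,0,0],[0,0,0],[0,0,0],[0,0,0]],"jaw":[130,130,130,130]}'
```

```text
time: 6.7
eef_pos: [0.4444, 0.3913, 0.08]
tcp_rot: [0.707, 0.707, 0.002, 0.001]
contact_force: [0.9, -0.5, -0.1]
opening: 0.352
time: 7.12
eef_pos: [0.4416, 0.3878, -0.0121]
tcp_rot: [0.708, 0.706, -0.003, -0.0]
contact_force: [1.0, -0.7, 0.3]
opening: 0.352
time: 7.37
eef_pos: [0.4444, 0.3911, -0.0075]
tcp_rot: [0.707, 0.707, 0.002, 0.0]
contact_force: [-0.3, -0.6, 0.1]
opening: 0.491
time: 7.7
eef_pos: [0.4486, 0.3943, 0.1066]
tcp_rot: [0.707, 0.707, 0.009, 0.002]
contact_force: [2.0, 0.4, 2.1]
opening: 0.493
```

```bash
python3 -m jog '{"travel":[[1.2,-36,0],[1.2,-36,0],[1.2,-36,0],[1.2,-36,0],[1.2,-36,0]],"dr":[[0,0,0],[0,0,0],[0,0,0],[0,0,0],[0,0,0]],"jaw":[127,127,127,127,127]}' 
python3 -m jog '{"travel":[[1.2,-36,0],[1.2,-36,0],[1.2,-36,0],[1.2,-36,0],[1.2,-36,0]],"dr":[[0,0,0],[0,0,0],[0,0,0],[0,0,0],[0,0,0]],"jaw":[127,127,127,127,127]}' 
python3 -m jog '{"travel":[[1.2,-36,0],[0,0,0],[0,0,0],[0,0,0]],"dr":[[0,0,0],[0,0,0],[0,0,0],[0,0,0]],"jaw":[127,127,127,127]}' 
python3 - <<'E'
from m import *
np.set_printoptions(precision=4,suppress=True)
st,w=snap("wrist","w6");print(st["eef_pos"],st["opening"])
for b in blobs(w,(0,0,120),(179,60,255),(60,0,500,420),60):
    b=cv2.convexHull(b);(x,y),r=cv2.minEnclosingCircle(b);print((x,y),r,onz("wrist",(x,y),.02,st))
E
```

```text
time: 8.12
eef_pos: [0.4493, 0.2094, 0.0968]
tcp_rot: [0.707, 0.707, 0.001, 0.001]
contact_force: [0.9, -0.4, 0.3]
opening: 0.499
time: 8.53
eef_pos: [0.4554, 0.0288, 0.0968]
tcp_rot: [0.707, 0.707, 0.001, 0.002]
contact_force: [0.7, -0.4, -1.1]
opening: 0.503
time: 8.87
eef_pos: [0.4564, -0.0055, 0.0961]
tcp_rot: [0.707, 0.707, 0.001, 0.001]
contact_force: [-0.2, 0.4, -0.4]
opening: 0.503
[ 0.4564 -0.0055  0.0961] 0.5034950316968545
(419.5, 414.125) 8.125100135803223 [ 0.6461 -0.3131  0.02  ]
(308.0, 329.5) 17.55714988708496 [ 0.481  -0.1343  0.02  ]
(337.0, 278.5) 24.520498275756836 [ 0.5043 -0.0756  0.02  ]
(225.0, 278.5) 24.520498275756836 [ 0.4056 -0.0754  0.02  ]
(434.5, 204.5) 14.30044937133789 [ 0.5861 -0.0067  0.02  ]
(282.4285583496094, 204.5) 21.24370002746582 [ 0.4561 -0.0065  0.02  ]
```

```bash
python3 -m jog '{"travel":[[0,-1,-38],[0,0,-36],[0,0,-25],[0,0,-10],[0,0,0]],"dr":[[0,0,0],[0,0,0],[0,0,0],[0,0,0],[0,0,0]],"jaw":[127,127,127,127,127]}' 
python3 -m jog '{"travel":[[0,0,-3.5],[0,0,0],[0,0,0]],"dr":[[0,0,0],[0,0,0],[0,0,0]],"jaw":[127,127,127]}' 
python3 -m jog '{"travel":[[0,0,0],[0,0,0],[0,0,0],[0,0,0]],"dr":[[0,0,0],[0,0,0],[0,0,0],[0,0,0]],"jaw":[255,255,255,255]}' 
python3 -m jog '{"travel":[[0,0,25],[0,0,35],[0,0,35],[0,0,7],[0,0,0]],"dr":[[0,0,0],[0,0,0],[0,0,0],[0,0,0],[0,0,0]],"jaw":[255,255,255,255,255]}'
```

```text
time: 9.33
eef_pos: [0.4535, -0.0047, -0.0161]
tcp_rot: [0.706, 0.708, -0.002, -0.003]
contact_force: [-0.4, -1.0, -0.2]
opening: 0.506
time: 9.58
eef_pos: [0.4576, -0.0065, -0.0155]
tcp_rot: [0.707, 0.707, 0.001, 0.001]
contact_force: [0.3, 0.4, 0.4]
opening: 0.501
time: 9.92
eef_pos: [0.4576, -0.0067, -0.0154]
tcp_rot: [0.707, 0.707, 0.001, 0.001]
contact_force: [-1.1, 0.8, 6.9]
opening: 0.353
time: 10.33
eef_pos: [0.4589, -0.0072, 0.0887]
tcp_rot: [0.707, 0.707, 0.002, 0.004]
contact_force: [-0.3, -0.6, -0.2]
opening: 0.353
```

```bash
python3 -m jog '{"travel":[[-1.5,36,0],[-1.5,36,0],[-1.5,36,0],[-1.5,36,0],[-1.5,36,0]],"dr":[[0,0,0],[0,0,0],[0,0,0],[0,0,0],[0,0,0]],"jaw":[255,255,255,255,255]}' 
python3 -m jog '{"travel":[[-1.5,36,0],[-1.5,36,0],[-1.5,36,0],[0,0,0],[0,0,0]],"dr":[[0,0,0],[0,0,0],[0,0,0],[0,0,0],[0,0,0]],"jaw":[255,255,255,255,255]}' 
python3 - <<'E'
from m import *
np.set_printoptions(precision=4,suppress=True)
st,w=snap("wrist","w7");print(st["eef_pos"],st["opening"])
g=cv2.cvtColor(w,cv2.COLOR_BGR2HSV)
for b in blobs(w,(0,0,0),(179,60,150),(180,20,400,215),40):
    (x,y),r=cv2.minEnclosingCircle(b);print((x,y),r,cv2.boundingRect(b),onz("wrist",(x,y),.017,st))
for b in blobs(w,(0,0,170),(179,60,255),(100,0,450,240),100):
    (x,y),r=cv2.minEnclosingCircle(b);print("br",(x,y),r,cv2.boundingRect(b),onz("wrist",(x,y),.003,st))
cv2.imwrite("pics/w7.png",w)
E
```

```text
time: 10.75
eef_pos: [0.4468, 0.1748, 0.083]
tcp_rot: [0.707, 0.707, -0.001, -0.001]
contact_force: [0.3, 0.2, -0.4]
opening: 0.351
time: 11.17
eef_pos: [0.4423, 0.2825, 0.0828]
tcp_rot: [0.706, 0.708, -0.002, -0.001]
contact_force: [-0.2, 0.2, -0.5]
opening: 0.351
[0.4423 0.2825 0.0828] 0.35117101745371043
(283.8953552246094, 64.4534912109375) 4.925860404968262 (279, 60, 10, 10) [0.4423 0.3879 0.017 ]
(282.5268249511719, 86.1052474975586) 80.76809692382812 (202, 20, 162, 112) [0.4414 0.3724 0.017 ]
br (282.7159118652344, 86.81010437011719) 85.38704681396484 (198, 4, 171, 167) [0.4415 0.3723 0.003 ]
```

```bash
python3 -m jog '{"travel":[[0,35,0],[0,34,0],[0,0,-5],[0,0,-35],[0,0,-30]],"dr":[[0,0,0],[0,0,0],[0,0,0],[0,0,0],[0,0,0]],"jaw":[255,255,255,255,255]}' 
python3 -m jog '{"travel":[[0,0,-20],[0,0,-5],[0,0,0],[0,0,0]],"dr":[[0,0,0],[0,0,0],[0,0,0],[0,0,0]],"jaw":[255,255,255,255]}' 
python3 -m jog '{"travel":[[0,0,0],[0,0,0],[0,0,0]],"dr":[[0,0,0],[0,0,0],[0,0,0]],"jaw":[130,130,130]}' 
python3 -m jog '{"travel":[[0,0,25],[0,0,40],[0,0,40],[0,0,10],[0,0,0]],"dr":[[0,0,0],[0,0,0],[0,0,0],[0,0,0],[0,0,0]],"jaw":[130,130,130,130,130]}'
```

```text
time: 11.63
eef_pos: [0.4452, 0.3499, 0.0146]
tcp_rot: [0.707, 0.707, 0.001, 0.001]
contact_force: [-0.5, 0.2, -0.9]
opening: 0.353
time: 11.97
eef_pos: [0.4446, 0.3497, -0.0098]
tcp_rot: [0.708, 0.707, 0.0, 0.0]
contact_force: [0.2, -0.0, 1.3]
opening: 0.353
time: 12.22
eef_pos: [0.4452, 0.3511, -0.0084]
tcp_rot: [0.707, 0.707, 0.002, 0.0]
contact_force: [-0.5, -0.5, 0.2]
opening: 0.491
time: 12.63
eef_pos: [0.4473, 0.3525, 0.1109]
tcp_rot: [0.707, 0.707, 0.006, 0.002]
contact_force: [0.3, -0.2, 0.3]
opening: 0.489
```

```bash
python3 -m jog '{"travel":[[9.8,-34.6,0],[9.8,-34.6,0],[9.8,-34.6,0],[9.8,-34.6,0],[9.8,-34.6,0]],"dr":[[0,0,0],[0,0,0],[0,0,0],[0,0,0],[0,0,0]],"jaw":[105,105,105,105,105]}' 
python3 -m jog '{"travel":[[9.8,-34.6,0],[9.8,-34.6,0],[9.8,-34.6,0],[9.8,-34.6,0],[9.8,-34.6,0]],"dr":[[0,0,0],[0,0,0],[0,0,0],[0,0,0],[0,0,0]],"jaw":[105,105,105,105,105]}' 
python3 -m jog '{"travel":[[9.8,-34.6,0],[9.8,-34.6,0],[9.8,-34.6,0],[9.8,-34.6,0],[0,0,0]],"dr":[[0,0,0],[0,0,0],[0,0,0],[0,0,0],[0,0,0]],"jaw":[105,105,105,105,105]}' 
python3 -m jog '{"travel":[[0,0,0],[0,0,0]],"dr":[[0,0,0],[0,0,0]],"jaw":[105,105]}' 
python3 - <<'E'
from m import *
np.set_printoptions(precision=4,suppress=True)
st={"eef_pos":np.array([.6745,0,.2072]),"tcp_rot":[.7071,.7071,-.0005,-.0007]}
print("first look",onz("wrist",(205.5,294.5),.056,st),"bottom fl",onz("wrist",(210.5,269),.012,st),"label",onz("wrist",(135.8,269.8),.028,st))
st,w=snap("wrist","w8");print(st["eef_pos"],st["opening"])
h=cv2.cvtColor(w,cv2.COLOR_BGR2HSV)
cv2.imwrite("pics/w8s.png",h[:,:,1])
for lo,hi in(((15,40,150),(35,135,255)),((0,0,0),(179,255,60))):
  for b in blobs(w,lo,hi,(140,90,420,270),25):
    (x,y),r=cv2.minEnclosingCircle(b);print(lo,(x,y),r,cv2.boundingRect(b),onz("wrist",(x,y),.056,st))
for b in blobs(w,(0,0,120),(179,60,255),(60,100,500,400),60):
    (x,y),r=cv2.minEnclosingCircle(b);print("white",(x,y),r,onz("wrist",(x,y),.028,st))
for b in blobs(w,(80,80,40),(105,255,255),(60,0,300,420),60):
    m=cv2.moments(b);x,y=m['m10']/m['m00'],m['m01']/m['m00'];print("teal",(x,y),cv2.minAreaRect(b),onz("wrist",(x,y),.034,st))
E
```

```text
time: 13.05
eef_pos: [0.4918, 0.1759, 0.103]
tcp_rot: [0.707, 0.707, -0.001, -0.001]
contact_force: [0.8, 1.0, 0.8]
opening: 0.59
time: 13.47
eef_pos: [0.5409, 0.003, 0.103]
tcp_rot: [0.707, 0.707, -0.001, -0.001]
contact_force: [0.8, -0.6, -0.1]
opening: 0.588
time: 13.88
eef_pos: [0.5818, -0.1394, 0.1035]
tcp_rot: [0.709, 0.705, -0.001, 0.001]
contact_force: [0.2, 0.4, 0.5]
opening: 0.586
time: 14.05
eef_pos: [0.58, -0.1333, 0.103]
tcp_rot: [0.707, 0.707, -0.0, -0.002]
contact_force: [0.2, 0.4, -0.6]
opening: 0.587
first look [ 0.5822 -0.1409  0.056 ] bottom fl [ 0.5808 -0.1306  0.012 ] label [ 0.4806 -0.1277  0.028 ]
[ 0.58   -0.1333  0.103 ] 0.5865434638306299
(15, 40, 150) (282.5, 214.859375) 32.17570877075195 (257, 183, 51, 65) [ 0.5793 -0.132   0.056 ]
(15, 40, 150) (159.5, 196.5) 20.408430099487305 (147, 178, 26, 38) [ 0.4904 -0.1182  0.056 ]
(15, 40, 150) (152.0, 197.0) 23.769826889038086 (140, 174, 22, 47) [ 0.4843 -0.1185  0.056 ]
white (389.5, 377.0) 23.585052490234375 [ 0.7023 -0.3426  0.028 ]
white (346.0, 280.0) 25.298320770263672 [ 0.6355 -0.2042  0.028 ]
white (216.0, 280.0) 25.298320770263672 [ 0.5207 -0.2043  0.028 ]
white (159.90660095214844, 196.3131866455078) 20.36428451538086 [ 0.4792 -0.1268  0.028 ]
teal (122.41432730297359, 213.07392389270117) ((124.60294342041016, 212.83822631835938), (38.75868225097656, 53.67906188964844), 59.03623962402344) [ 0.4446 -0.1395  0.034 ]
```

```bash
python3 -m jog '{"travel":[[0,-4.5,-30],[0,0,-36],[0,0,-26],[0,0,-10],[0,0,0]],"dr":[[0,0,0],[0,0,0],[0,0,0],[0,0,0],[0,0,0]],"jaw":[105,105,105,105,105]}' 
python3 -m jog '{"travel":[[0,0,0],[0,0,0],[0,0,0],[0,0,0],[0,0,0]],"dr":[[0,0,0],[0,0,0],[0,0,0],[0,0,0],[0,0,0]],"jaw":[255,255,255,255,255]}' 30
python3 -m jog '{"travel":[[0,0,15],[0,0,35],[0,0,35],[0,0,15],[0,0,0]],"dr":[[0,0,0],[0,0,0],[0,0,0],[0,0,0],[0,0,0]],"jaw":[255,255,255,255,255]}'
```

```text
time: 14.52
eef_pos: [0.5782, -0.1358, -0.0007]
tcp_rot: [0.706, 0.708, -0.001, -0.004]
contact_force: [0.3, 1.0, -0.1]
opening: 0.588
time: 14.93
eef_pos: [0.5821, -0.1387, 0.0043]
tcp_rot: [0.707, 0.707, 0.0, 0.001]
contact_force: [-0.7, 0.0, -0.1]
opening: 0.4
time: 15.35
eef_pos: [0.5848, -0.1399, 0.1092]
tcp_rot: [0.707, 0.707, 0.002, 0.005]
contact_force: [0.6, -0.4, 0.0]
opening: 0.398
```

```bash
python3 -m jog '{"travel":[[0.6,34,0],[0.6,34,0],[0.6,34,0],[0.6,34,0],[0.6,34,0]],"dr":[[0,0,0],[0,0,0],[0,0,0],[0,0,0],[0,0,0]],"jaw":[255,255,255,255,255]}' 
python3 -m jog '{"travel":[[0.6,34,0],[0.6,34,0],[0.6,34,0],[0.6,34,0],[0.6,34,0]],"dr":[[0,0,0],[0,0,0],[0,0,0],[0,0,0],[0,0,0]],"jaw":[255,255,255,255,255]}' 
python3 -m jog '{"travel":[[0.6,34,0],[0.6,34,0],[0.6,34,0],[0.6,34,0],[0,0,0]],"dr":[[0,0,0],[0,0,0],[0,0,0],[0,0,0],[0,0,0]],"jaw":[255,255,255,255,255]}'
python3 -m jog '{"travel":[[0,0,0],[0,0,-35],[0,0,-35],[0,0,-20],[0,0,0]],"dr":[[0,0,0],[0,0,0],[0,0,0],[0,0,0],[0,0,0]],"jaw":[255,255,255,255,255]}'
python3 -m jog '{"travel":[[0,0,-7],[0,0,0],[0,0,0]],"dr":[[0,0,0],[0,0,0],[0,0,0]],"jaw":[255,255,255]}'
```

```text
time: 15.77
eef_pos: [0.5831, 0.0331, 0.1016]
tcp_rot: [0.707, 0.707, -0.001, -0.001]
contact_force: [0.6, -0.2, -0.4]
opening: 0.397
time: 16.18
eef_pos: [0.5862, 0.2031, 0.1015]
tcp_rot: [0.707, 0.707, -0.001, -0.001]
contact_force: [0.9, 0.3, 0.3]
opening: 0.401
time: 16.6
eef_pos: [0.5882, 0.3429, 0.1016]
tcp_rot: [0.705, 0.709, 0.0, -0.001]
contact_force: [-0.8, -0.7, -0.1]
opening: 0.4
time: 17.02
eef_pos: [0.5851, 0.334, 0.0057]
tcp_rot: [0.708, 0.707, -0.006, -0.002]
contact_force: [-1.1, 0.3, -0.7]
opening: 0.402
time: 17.27
eef_pos: [0.5908, 0.3375, 0.0075]
tcp_rot: [0.707, 0.707, 0.001, 0.001]
contact_force: [0.5, 0.1, -0.7]
opening: 0.4
```

```bash
python3 -m jog '{"travel":[[0,0,-2],[0,0,0],[0,0,0],[0,0,0],[0,0,0]],"dr":[[0,0,0],[0,0,0],[0,0,0],[0,0,0],[0,0,0]],"jaw":[255,118,118,118,118]}'
python3 -m jog '{"travel":[[0,0,15],[0,0,35],[0,0,40],[0,0,20],[0,0,0]],"dr":[[0,0,0],[0,0,0],[0,0,0],[0,0,0],[0,0,0]],"jaw":[118,118,118,118,118]}'
python3 - <<'E'
from m import *
np.set_printoptions(precision=4,suppress=True)
def line(name,st):
    w=cv2.imread(f"pics/{name}.png")
    for b in blobs(w,(80,80,40),(105,255,255),(60,100,400,420),60):
        r=cv2.minAreaRect(b);m=cv2.moments(b);print(name,"teal",m['m10']/m['m00'],m['m01']/m['m00'],r,onz("wrist",(m['m10']/m['m00'],m['m01']/m['m00']),.036,st))
line("w6",{"eef_pos":np.array([.4564,-.0055,.0961]),"tcp_rot":[.7071,.7071,.001,.001]})
line("w8",{"eef_pos":np.array([.58,-.1333,.103]),"tcp_rot":[.7071,.7071,0,-.002]})
st=get_state();print(st["eef_pos"],st["opening"])
E
```

```text
time: 17.68
eef_pos: [0.5898, 0.3378, 0.0043]
tcp_rot: [0.707, 0.707, 0.0, 0.0]
contact_force: [-0.1, -0.3, -0.2]
opening: 0.542
time: 18.1
eef_pos: [0.594, 0.3395, 0.1233]
tcp_rot: [0.707, 0.707, 0.007, 0.003]
contact_force: [0.3, 0.2, 0.9]
opening: 0.536
w6 teal 274.3645498000195 341.13813286508633 ((274.0185241699219, 341.55230712890625), (38.884483337402344, 51.58711624145508), 70.55996704101562) [ 0.4489 -0.1347  0.036 ]
w8 teal 122.41432730297359 213.07392389270117 ((124.60294342041016, 212.83822631835938), (38.75868225097656, 53.67906188964844), 59.03623962402344) [ 0.4458 -0.1387  0.036 ]
[0.594  0.3395 0.1233] 0.5361841330140811
```

```bash
python3 -m jog '{"travel":[[-8.75,-29.7,0],[-8.75,-29.7,0],[-8.75,-29.7,0],[-8.75,-29.7,0],[-8.75,-29.7,0]],"dr":[[0,0,6.875],[0,0,6.875],[0,0,6.875],[0,0,6.875],[0,0,6.875]],"jaw":[80,80,80,80,80]}'
python3 -m jog '{"travel":[[-8.75,-29.7,0],[-8.75,-29.7,0],[-8.75,-29.7,0],[-8.75,-29.7,0],[-8.75,-29.7,0]],"dr":[[0,0,6.875],[0,0,6.875],[0,0,6.875],[0,0,6.875],[0,0,6.875]],"jaw":[80,80,80,80,80]}'
python3 -m jog '{"travel":[[-8.75,-29.7,0],[-8.75,-29.7,0],[-8.75,-29.7,0],[-8.75,-29.7,0],[-8.75,-29.7,0]],"dr":[[0,0,6.875],[0,0,6.875],[0,0,6.875],[0,0,6.875],[0,0,6.875]],"jaw":[80,80,80,80,80]}'
python3 -m jog '{"travel":[[-8.75,-29.7,0],[0,0,0],[0,0,0],[0,0,0],[0,0,0]],"dr":[[0,0,6.875],[0,0,0],[0,0,0],[0,0,0],[0,0,0]],"jaw":[80,80,80,80,80]}'
python3 - <<'E'
from m import *
np.set_printoptions(precision=4,suppress=True)
st,w=snap("wrist","w9");print(st["eef_pos"],st["opening"],Rn.from_quat(st["tcp_rot"]).as_matrix(),st["qpos"])
for b in blobs(w,(80,80,40),(105,255,255),(60,60,500,420),100):
    r=cv2.minAreaRect(b);m=cv2.moments(b);c=(m['m10']/m['m00'],m['m01']/m['m00']);print("teal",c,r,cv2.boundingRect(b),onz("wrist",c,.04,st))
    bx=cv2.boxPoints(r);print(np.array([onz("wrist",p,.034,st) for p in bx]))
h=blobs(w,(12,30,120),(35,140,255),(180,100,380,330),20)
for b in h:print("wood",cv2.boundingRect(b),cv2.minAreaRect(b))
E
```

```text
time: 18.52
eef_pos: [0.5448, 0.188, 0.1138]
tcp_rot: [0.464, 0.886, -0.0, -0.0]
contact_force: [1.4, 0.4, 0.8]
opening: 0.686
time: 18.93
eef_pos: [0.5011, 0.0395, 0.114]
tcp_rot: [0.181, 0.983, -0.0, -0.0]
contact_force: [0.1, 0.3, 0.2]
opening: 0.686
time: 19.35
eef_pos: [0.458, -0.1074, 0.114]
tcp_rot: [-0.114, 0.993, -0.0, 0.0]
contact_force: [0.7, 0.1, 0.8]
opening: 0.686
time: 19.77
eef_pos: [0.4503, -0.1345, 0.1137]
tcp_rot: [-0.17, 0.986, 0.0, -0.0]
contact_force: [-0.2, 0.3, 0.5]
opening: 0.685
[ 0.4503 -0.1345  0.1137] 0.6853499580411809 [[-0.9425 -0.3342 -0.0003]
 [-0.3342  0.9425  0.0005]
 [ 0.0001  0.0005 -1.    ]] [-0.5068 -0.0706  2.1488  0.0003  1.0639 -2.4185]
teal (280.98851510218844, 208.8412913727618) ((280.0086669921875, 209.30636596679688), (59.302310943603516, 39.458839416503906), 81.25383758544922) (256, 177, 44, 63) [ 0.4514 -0.1347  0.04  ]
[[ 0.4397 -0.1597  0.034 ]
 [ 0.4249 -0.1325  0.034 ]
 [ 0.4693 -0.108   0.034 ]
 [ 0.4854 -0.1368  0.034 ]]
teal (116.64035608308605, 128.19505440158258) ((115.64877319335938, 128.8609619140625), (43.16299057006836, 30.
[... 597 characters left out ...]
4.0, 24.0), 0.0)
wood (180, 251, 21, 30) ((185.51034545898438, 264.17584228515625), (18.768280029296875, 25.661054611206055), 41.633541107177734)
wood (339, 238, 19, 21) ((346.5000305175781, 246.50003051757812), (14.142135620117188, 22.62741470336914), 45.0)
wood (360, 230, 19, 15) ((367.90521240234375, 236.387939453125), (18.776823043823242, 12.342806816101074), 23.198591232299805)
wood (347, 199, 17, 17) ((354.6805114746094, 208.05189514160156), (15.78183650970459, 13.011962890625), 75.0685806274414)
wood (362, 188, 18, 20) ((372.47064208984375, 196.11766052246094), (17.947635650634766, 17.947635650634766), 14.03624439239502)
wood (180, 100, 200, 207) ((279.5, 203.0), (206.0, 199.0), 90.0)
```

```bash
python3 -m jog '{"travel":[[2,0,-15],[0,0,0],[0,0,0],[0,0,0]],"dr":[[0,0,7],[0,0,0],[0,0,0],[0,0,0]],"jaw":[80,80,80,80]}'
python3 - <<'E'
from m import *
np.set_printoptions(precision=4,suppress=True)
st,w=snap("wrist","w10");print(st["eef_pos"],st["opening"]);R=Rn.from_quat(st["tcp_rot"]).as_matrix();print("tool axis yaw",np.degrees(np.arctan2(-R[1,0],-R[0,0])))
b=max(blobs(w,(80,80,40),(105,255,255),(200,60,360,300),100),key=cv2.contourArea)
m=np.zeros(w.shape[:2],np.uint8);cv2.drawContours(m,[b],-1,255,-1)
ys=np.arange(b[:,0,1].min(),b[:,0,1].max()+1)
for y in ys[::5]:
    x=np.where(m[y])[0];l,r=x.min(),x.max();c=((l+r)/2,y);print(y,l,r,onz("wrist",c,.035,st))
c=cv2.resize(w[90:330,180:380],(500,600),interpolation=2);cv2.imwrite("pics/v10.png",c)
E
```

```text
time: 20.15
eef_pos: [0.4524, -0.1349, 0.099]
tcp_rot: [-0.229, 0.974, 0.0, -0.0]
contact_force: [0.5, -0.0, -0.2]
opening: 0.688
[ 0.4524 -0.1349  0.099 ] 0.6883800619184509
tool axis yaw 26.438165448664307
182 300 301 [ 0.4251 -0.1328  0.035 ]
187 265 300 [ 0.4344 -0.1429  0.035 ]
192 264 300 [ 0.438  -0.1415  0.035 ]
197 263 300 [ 0.4417 -0.1401  0.035 ]
202 263 300 [ 0.4452 -0.1384  0.035 ]
207 262 300 [ 0.4489 -0.137   0.035 ]
212 265 300 [ 0.452  -0.1342  0.035 ]
217 265 299 [ 0.4558 -0.1327  0.035 ]
222 263 299 [ 0.4598 -0.1316  0.035 ]
227 265 299 [ 0.4631 -0.129   0.035 ]
232 263 298 [ 0.4674 -0.1282  0.035 ]
237 265 298 [ 0.4709 -0.1256  0.035 ]
242 262 294 [ 0.476  -0.1261  0.035 ]
```

```bash
python3 - <<'E'
from m import *
np.set_printoptions(precision=4,suppress=True)
st=get_state()
a=np.radians(25.7);u=np.array([np.cos(a),np.sin(a),0])
f=onz("wrist",(281,243.5),.047,st);n=onz("wrist",(282.5,184.5),.047,st);print(f,n,np.linalg.norm(f-n),"ctr from far",f-.024*u,"label pred",f+.006*u,"delta",(f-.024*u-st["eef_pos"])*1e3)
E
```

```text
[ 0.4712 -0.1262  0.047 ] [ 0.4301 -0.1455  0.047 ] 0.045473755901522 ctr from far [ 0.4496 -0.1366  0.047 ] label pred [ 0.4766 -0.1236  0.047 ] delta [ -2.942   -1.5158 -52.2288]
```

```bash
python3 -m jog '{"travel":[[-1.5,-1.5,-38],[0,0,-36],[0,0,-22],[0,0,-10],[0,0,0]],"dr":[[0,0,-0.5],[0,0,0],[0,0,0],[0,0,0],[0,0,0]],"jaw":[80,80,80,80,80]}'
python3 -m jog '{"travel":[[0,0,-5],[0,0,0],[0,0,0]],"dr":[[0,0,0],[0,0,0],[0,0,0]],"jaw":[80,80,80]}'
python3 -m jog '{"travel":[[0,0,0],[0,0,0],[0,0,0],[0,0,0],[0,0,0]],"dr":[[0,0,0],[0,0,0],[0,0,0],[0,0,0],[0,0,0]],"jaw":[255,255,255,255,255]}' 60
python3 -m jog '{"travel":[[0,0,15],[0,0,35],[0,0,40],[0,0,0],[0,0,0]],"dr":[[0,0,0],[0,0,0],[0,0,0],[0,0,0],[0,0,0]],"jaw":[255,255,255,255,255]}'
```

```text
time: 20.62
eef_pos: [0.4491, -0.136, -0.0091]
tcp_rot: [-0.225, 0.974, 0.002, -0.002]
contact_force: [-0.1, 1.2, 0.4]
opening: 0.686
time: 20.87
eef_pos: [0.4521, -0.1377, -0.0107]
tcp_rot: [-0.225, 0.974, -0.001, 0.001]
contact_force: [0.1, -0.5, -0.4]
opening: 0.682
time: 21.28
eef_pos: [0.4522, -0.1378, -0.0107]
tcp_rot: [-0.225, 0.974, -0.001, 0.001]
contact_force: [-0.1, 0.3, 5.4]
opening: 0.426
time: 21.7
eef_pos: [0.4526, -0.1379, 0.0805]
tcp_rot: [-0.225, 0.974, -0.002, 0.002]
contact_force: [-0.2, 0.0, -0.8]
opening: 0.426
```

Spool held (opening 0.426). Carry it high to a standoff behind the focus, turning to yaw −1° with 30° tilt.

```bash
python3 -m jog '{"travel":[[0,0,30],[0,0,30],[2,-25,0],[2,-25,0],[2,-27,0]],"dr":[[0,0,0],[0,0,0],[0,0,-6.7],[0,0,-6.7],[0,0,-6.7]],"jaw":[255,255,255,255,255]}'
python3 -m jog '{"travel":[[2,-27,0],[2,-27,0],[2,-27,0],[2,-27,0],[2,-27,-5]],"dr":[[0,0,-6.7],[-0.1,-6,0],[-0.1,-6,0],[-0.1,-6,0],[-0.1,-6,0]],"jaw":[255,255,255,255,255]}'
python3 -m jog '{"travel":[[2,-27,-10],[0,0,0],[0,0,0],[0,0,0]],"dr":[[-0.1,-6,0],[0,0,0],[0,0,0],[0,0,0]],"jaw":[255,255,255,255]}'
python3 - <<'E'
from m import *
np.set_printoptions(precision=4,suppress=True)
st,w=snap("wrist","w11");print(st["eef_pos"],st["opening"],st["qpos"]);R=Rn.from_quat(st["tcp_rot"]).as_matrix();print(R)
for b in blobs(w,(0,0,150),(179,38,255),(60,0,500,420),60):print(cv2.boundingRect(b),cv2.contourArea(b),cv2.fitEllipse(cv2.convexHull(b)) if len(b)>20 else 0)
E
```

```text
time: 22.12
eef_pos: [0.4559, -0.2137, 0.1364]
tcp_rot: [-0.049, 0.999, 0.001, -0.001]
contact_force: [-0.0, -0.6, -1.8]
opening: 0.426
time: 22.53
eef_pos: [0.4665, -0.3501, 0.1322]
tcp_rot: [0.007, 0.978, -0.003, 0.21]
contact_force: [1.0, 0.7, -0.7]
opening: 0.429
time: 22.87
eef_pos: [0.4846, -0.3637, 0.1351]
tcp_rot: [0.022, 0.971, -0.005, 0.238]
contact_force: [-1.0, -0.2, -1.1]
opening: 0.425
[ 0.4846 -0.3637  0.1351] 0.4247402621412348 [-0.985   0.0294  2.0701  0.5368  0.82   -2.8384]
[[-0.8858  0.0447  0.462 ]
 [ 0.04    0.999  -0.02  ]
 [-0.4624  0.0008 -0.8867]]
(369, 354, 55, 66) 1086.0 ((391.82171630859375, 383.6839904785156), (26.936965942382812, 92.6303482055664), 132.14474487304688)
(140, 354, 54, 66) 1016.0 ((174.2100830078125, 383.3139343261719), (21.866331100463867, 93.78424072265625), 45.55256271362305)
(309, 331, 21, 29) 174.5 ((319.4076232910156, 352.6337890625), (14.814214706420898, 42.70517349243164), 25.295574188232422)
(233, 331, 21, 29) 168.0 ((314.0585632324219, 219.32339477539062), (75.17206573486328, 318.02911376953125), 27.72719383239746)
(100, 321, 23, 23) 172.5 ((83.158447265625, 340.7288818359375), (19.6413516998291, 84.11170959472656), 64.25321197509766)
(60, 314, 25, 64) 1012.0 ((396.3880920410156, 228.62814331054688), (113.86093139648438, 629.6716918945312), 0.0)
(431, 307, 69, 68) 2223.0 ((426.9232177734375, 316.7680358886719), (10.255143165588379, 23.64191246032715), 0.0)
```

Joint 6 is clamped at its −2.84 limit in this orientation. The angles fit a roll-pitch-roll wrist, so I'll work out which roll about the sight line, or a flipped grasp, keeps the joints in range.

```bash
cat > ik.py <<'E'
from m import *
st=get_state();R=Rn.from_quat(st["tcp_rot"]);q=st["qpos"]
E=lambda s,a:Rn.from_euler(s,a)
def fk(q):return E('z',q[0])*E('y',q[1]+q[2])*E('z',q[3])*E('y',q[4])*E('z',q[5]+np.pi/2)
def q1of(eef,Rm,L):
    w=eef-L*Rm[:,2];return np.arctan2(w[1],w[0])-np.arcsin(.101/np.hypot(w[0],w[1]))
def solve(eef,Rt,L,S):
    q1=q1of(eef,Rt.as_matrix(),L);M=(E('z',q1)*E('y',S)).inv()*Rt*E('z',-np.pi/2)
    a=M.as_euler('ZYZ');a2=np.array([a[0]+np.pi,-a[1],a[2]+np.pi]);wr=lambda v:(v+np.pi)%(2*np.pi)-np.pi
    c=a if .2<a[1]<2.9 else a2;return q1,wr(c[0]),c[1],wr(c[2])
E
python3 - <<'E'
from ik import *
np.set_printoptions(precision=3,suppress=True)
print("fk err deg",np.degrees((fk(q).inv()*R).magnitude()))
Ls=np.linspace(.1,.5,81);L=Ls[np.argmin([abs(q1of(st["eef_pos"],R.as_matrix(),l)-q[0]) for l in Ls])];print("L",L)
psi=np.radians(-1);d=np.array([.866*np.cos(psi),.866*np.sin(psi),.5]);yv=np.array([-np.sin(psi),np.cos(psi),0]);t=np.cross(-d,yv);t0=np.array([.5*np.cos(psi),.5*np.sin(psi),-.866])
lens=np.array([.617,-.382,.25])
for flip in(0,1):
  for phi in(-60,-45,-30,-15,0,15,30,45,60):
    x=(d if flip else -d);z=t0;y=np.cross(z,x);Rt=Rn.from_rotvec(np.radians(phi)*d)*Rn.from_matrix(np.c_[x,y,z]);eef=lens-.13*d+.0387*Rt.as_matrix()[:,2]
    print(flip,phi,eef,*[np.array(solve(eef,Rt,L,S)) for S in(1.9,2.1)])
E
```

```text
fk err deg 3.671938300389281e-14
L 0.27
0 -60 [ 0.514 -0.414  0.168] [-0.588 -1.26   0.673 -1.01 ] [-0.588 -1.518  0.637 -0.686]
0 -45 [ 0.518 -0.408  0.161] [-0.681 -0.771  0.508 -1.47 ] [-0.681 -1.111  0.388 -1.095]
0 -30 [ 0.521 -0.4    0.156] [-0.784 -0.12   0.524 -2.113] [-0.784 -0.187  0.326 -2.039]
0 -15 [ 0.523 -0.39   0.153] [-0.881  0.307  0.717 -2.542] [-0.881  0.404  0.529 -2.661]
0 0 [ 0.524 -0.38   0.151] [-0.959  0.509  0.978 -2.744] [-0.959  0.594  0.807 -2.879]
0 15 [ 0.523 -0.37   0.153] [-1.014  0.613  1.252 -2.838] [-1.014  0.663  1.091 -2.967]
0 30 [ 0.522 -0.361  0.156] [-1.047  0.681  1.522 -2.877] [-1.047  0.697  1.368 -3.005]
0 45 [ 0.519 -0.353  0.161] [-1.06   0.744  1.784 -2.881] [-1.06   0.725  1.635 -3.016]
0 60 [ 0.515 -0.347  0.168] [-1.057  0.82   2.034 -2.854] [-1.057  0.761  1.893 -3.008]
1 -60 [ 0.514 -0.414  0.168] [-0.588 -1.26   0.673  2.132] [-0.588 -1.518  0.637  2.455]
1 -45 [ 0.518 -0.408  0.161] [-0.681 -0.771  0.508  1.672] [-0.681 -1.111  0.388  2.047]
1 -30 [ 0.521 -0.4    0.156] [-0.784 -0.12   0.524  1.029] [-0.784 -0.187  0.326  1.103]
1 -15 [ 0.523 -0.39   0.153] [-0.881  0.307  0.717  0.6  ] [-0.881  0.404  0.529  0.481]
1 0 [ 0.524 -0.38   0.151] [-0.959  0.509  0.978  0.397] [-0.959  0.594  0.807  0.263]
1 15 [ 0.523 -0.37   0.153] [-1.014  0.613  1.252  0.303] [-1.014  0.663  1.091  0.174]
1 30 [ 0.522 -0.361  0.156] [-1.047  0.681  1.522  0.264] [-1.047  0.697  1.368  0.136]
1 45 [ 0.519 -0.353  0.161] [-1.06   0.744  1.784  0.26 ] [-1.06   0.725  1.635  0.125]
1 60 [ 0.515 -0.347  0.168] [-1.057  0.82   2.034  0.287] [-1.057  0.761  1.893  0.134]
```

The wrist model is exact. Rolling −20° about the sight line gives q6 ≈ −2.45, which is in range, so no regrasp is needed.

```bash
cat > tgt.py <<'E'
from ik import *
import sys
np.set_printoptions(precision=3,suppress=True)
def target(lens,psi,back,phi=-20,off=np.zeros(3),el=30):
    p=np.radians(psi);e=np.radians(el);d=np.array([np.cos(e)*np.cos(p),np.cos(e)*np.sin(p),np.sin(e)]);z=np.array([np.sin(e)*np.cos(p),np.sin(e)*np.sin(p),-np.cos(e)])
    Rt=Rn.from_rotvec(np.radians(phi)*d)*Rn.from_matrix(np.c_[-d,np.cross(z,-d),z])
    c=np.asarray(lens)-(.13+back)*d;eef=c-Rt.apply(np.array([0,0,-.0387])+off);return eef,Rt
def report(eef,Rt):
    rv=np.degrees((Rt*R.inv()).as_rotvec());print("now",st["eef_pos"],q,"move mm",(eef-st["eef_pos"])*1e3,"turn deg",rv,"ik",np.array(solve(eef,Rt,.27,q[1]+q[2])))
E
python3 - <<'E'
from tgt import *
report(*target([.617,-.382,.25],-1,.06))
E
```

```text
now [ 0.485 -0.364  0.136] [-0.984  0.029  2.07   0.537  0.82  -2.838] move mm [-14.632 -29.008 -12.165] turn deg [-17.583  -1.841  -8.111] ik [-0.936  0.374  0.471 -2.679]
```

```bash
python3 -m jog '{"travel":[[-4,-7,-3],[-4,-7,-3],[-4,-7,-3],[-3,-8,-3],[0,0,0]],"dr":[[-4.5,-0.4,-2],[-4.5,-0.4,-2],[-4.5,-0.4,-2],[-4.1,-0.6,-2.1],[0,0,0]],"jaw":[255,255,255,255,255]}'
python3 -m jog '{"travel":[[0,0,0],[0,0,0],[0,0,0]],"dr":[[0,0,0],[0,0,0],[0,0,0]],"jaw":[255,255,255]}'
python3 - <<'E'
from tgt import *
report(*target([.617,-.382,.25],-1,.06))
s0,w=snap("wrist","w12");_,s=snap("side","s12");_,c=snap("scene","c12")
for n,im,roi in(("side",s,(320,255,372,327)),("scene",c,(115,95,180,161))):
    bs=blobs(im,(0,0,135),(179,38,255),roi,15);p=cv2.convexHull(np.vstack(bs));print(n,cv2.fitEllipse(p),cv2.boundingRect(p))
for n,im in(("side",s),("scene",c),("wrist",w)):
    for b in blobs(im,(80,80,40),(105,255,255),(0,0,560,420),25):print(n,cv2.boundingRect(b),cv2.minAreaRect(b))
a=np.zeros((600,800,3),np.uint8);a[:420,:400]=w[:,80:480];a[:300,400:700]=cv2.resize(s[220:370,250:400],(300,300),interpolation=2);a[300:600,400:700]=cv2.resize(c[70:220,90:240],(300,300),interpolation=2)
a[420:600,:180]=cv2.resize(s[160:205,195:240],(180,180),interpolation=2);a[420:600,200:380]=cv2.resize(s[150:210,235:295],(180,180),interpolation=2);cv2.imwrite("pics/v12.png",a)
E
```

```text
time: 23.33
eef_pos: [0.4696, -0.3901, 0.1219]
tcp_rot: [0.053, 0.951, -0.169, 0.253]
contact_force: [-0.1, 0.4, -1.8]
opening: 0.43
time: 23.58
eef_pos: [0.471, -0.3947, 0.126]
tcp_rot: [0.054, 0.95, -0.171, 0.254]
contact_force: [0.9, -0.1, -1.5]
opening: 0.425
now [ 0.471 -0.395  0.126] [-0.938 -0.044  2.205  0.43   0.411 -2.741] move mm [-0.581  2.041 -2.447] turn deg [0.133 0.128 0.082] ik [-0.936  0.425  0.413 -2.736]
side ((348.4347229003906, 292.06396484375), (15.278939247131348, 70.45663452148438), 150.05889892578125) (330, 262, 38, 56)
scene ((146.5810546875, 133.52830505371094), (38.58047866821289, 51.211666107177734), 158.73361206054688) (127, 109, 40, 50)
side (454, 385, 42, 35) ((474.5, 402.0), (34.0, 41.0), 90.0)
side (256, 326, 17, 19) ((263.3230285644531, 335.54931640625), (20.117265701293945, 10.270074844360352), 64.98310089111328)
side (161, 39, 12, 10) ((166.5, 43.5), (9.0, 11.0), 90.0)
side (240, 19, 30, 21) ((252.75001525878906, 28.750015258789062), (30.405588150024414, 18.384775161743164), 45.0)
scene (48, 200, 32, 35) ((61.04990005493164, 218.04678344726562), 
[... 840 characters left out ...]
), 15.94539737701416)
scene (136, 0, 17, 23) ((144.05838012695312, 10.817259788513184), (22.72780990600586, 15.104374885559082), 85.91438293457031)
scene (29, 0, 9, 6) ((33.0, 2.5), (5.0, 8.0), 90.0)
wrist (233, 336, 11, 19) ((238.07513427734375, 344.9884338378906), (19.31126594543457, 8.211088180541992), 81.25383758544922)
wrist (157, 269, 37, 40) ((175.38473510742188, 287.89886474609375), (30.219940185546875, 36.57437515258789), 22.833654403686523)
wrist (239, 256, 86, 98) ((282.03271484375, 304.7819519042969), (96.5698013305664, 85.07647705078125), 89.32596588134766)
wrist (450, 80, 31, 40) ((465.7510681152344, 99.19488525390625), (47.42350769042969, 14.73660945892334), 67.89054870605469)
```

View pics/v12.png

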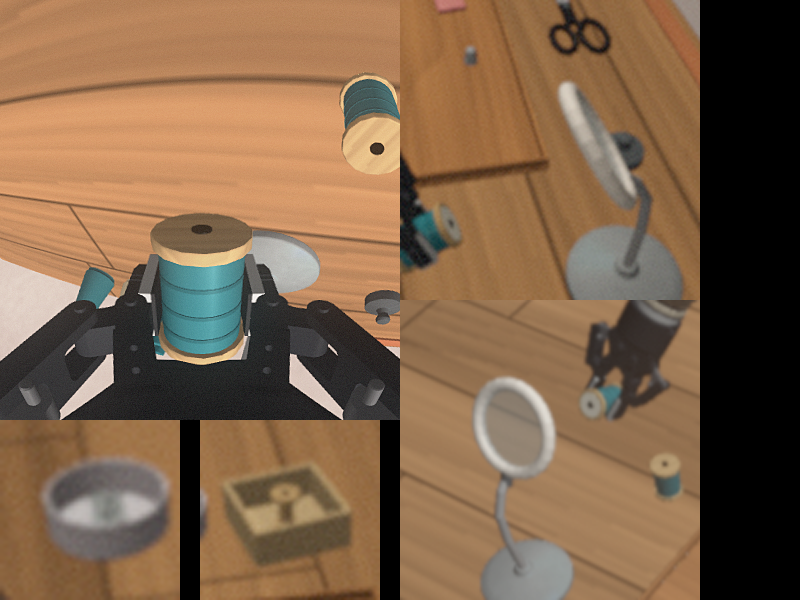

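Empty spool stands in the box and both bobbins are in the tin. The spool is held with its label towards the lens; the label shows at side ≈(276.5,335.5) and scene ≈(186.5,122.5). Triangulate it against the prediction.

```bash
cat > lab.py <<'E'
from tgt import *
def label(s,c,ps,pc):
    out=[]
    for n,im,(u,v) in(("side",s,ps),("scene",c,pc)):
        u,v=int(u),int(v);bs=blobs(im,(0,0,105),(179,62,255),(u-12,v-12,u+13,v+13),8)
        if not bs:print(n,"none");out.append((u,v));continue
        b=cv2.convexHull(max(bs,key=cv2.contourArea));e=cv2.fitEllipse(b);print(n,np.round(e[0],1),np.round(e[1],1),round(e[2]),cv2.boundingRect(b));out.append(e[0])
    return out,tri(ray("side",out[0]),ray("scene",out[1]))
E
python3 - <<'E'
from lab import *
s=cv2.imread("pics/s12.png");c=cv2.imread("pics/c12.png")
M=R.as_matrix();pred=st["eef_pos"]+M@[-.03,0,-.0387];print("pred",pred,proj("side",pred),proj("scene",pred))
print(label(s,c,(276.5,335.5),(186.5,122.5)))
print("lens",tri(ray("side",(348.3,291.8)),ray("scene",(146.6,133.5))))
for nm,p in(("side",(276.5,335.5)),("scene",(186.5,122.5))):
    im=s if nm=="side" else c;x,y=map(int,p);print(cv2.cvtColor(im,cv2.COLOR_BGR2HSV)[y-8:y+9:2,x-8:x+9:2].tolist() if nm=="x" else im[y-8:y+9:2,x-8:x+9:2].min(2))
E
```

```text
pred [ 0.479 -0.382  0.172] [274.162 331.323] [185.408 121.717]
side [274.9 331.4] [ 5.1 17.2] 156 (271, 324, 9, 16)
scene [184.8 122. ] [ 9.7 12.9] 160 (180, 116, 11, 13)
([(274.91455078125, 331.3799133300781), (184.81539916992188, 121.98445129394531)], (array([ 0.48 , -0.382,  0.172]), np.float64(0.0002089699322032844)))
lens (array([ 0.617, -0.382,  0.25 ]), np.float64(0.0006275403035982867))
[[ 89  95 115 109  98  76  74  66  67]
 [ 89  89 111  99 101  80  70  75  70]
 [ 88  78 103  85  76  93  72  73  68]
 [ 86  74  91 103  86 106  79  69  63]
 [ 70  73  66  96 109 110  74  69  73]
 [ 35  65  58  73 106 110  86  73  64]
 [ 29  49  61  55  82  95  82  70  69]
 [ 26  22  41  49  54  57  56  66  66]
 [ 19  32  54  58  52  61  72  77  69]]
[[ 77  77  71  83  86  81  70  79  74]
 [ 82  79 100 115 109 103 118  77  72]
 [ 80  98 131 133 133 113 111  96  73]
 [ 80 115 134 117 129 130 105 117  75]
 [ 83 115 131  80 106 134 110 107  74]
 [ 82 100 134 121 123 134 110  96  74]
 [ 82  83 119 134 135 128  92  79  92]
 [ 82  80  85 106 114  97  79  75 102]
 [ 81  81  80  78  82  79  81  81  94]]
```

The triangulated label is within 1 mm of the prediction and the lens is again at (0.617,−0.382,0.250). Advance along the line of sight.

```bash
python3 -m jog '{"travel":[[10,0.2,5.5],[10,0.2,5.5],[10,0.2,5.5],[10,0.2,5.5],[11,0.2,5.5]],"dr":[[0,0,0],[0,0,0],[0,0,0],[0,0,0],[0,0,0]],"jaw":[255,255,255,255,255]}'
python3 -m jog '{"travel":[[0,0,0],[0,0,0],[0,0,0],[0,0,0]],"dr":[[0,0,0],[0,0,0],[0,0,0],[0,0,0]],"jaw":[255,255,255,255]}'
python3 - <<'E'
from lab import *
report(*target([.617,-.382,.25],-1,0))
_,s=snap("side","s13");_,c=snap("scene","c13")
M=R.as_matrix();pred=st["eef_pos"]+M@[-.03,0,-.0387];a,b=proj("side",pred),proj("scene",pred);print("pred",pred,a,b)
print(label(s,c,a,b)); print("axis",-M[:,0])
for n,im,roi in(("side",s,(325,320,400,392)),("scene",c,(120,180,185,232))):
    m=max(blobs(im,(0,0,60),(179,60,200),roi,100),key=cv2.contourArea);h=cv2.convexHull(m)
    print(n,cv2.boundingRect(h),cv2.fitEllipse(h)[0],onz(n,cv2.fitEllipse(h)[0],.01))
E
```

```text
time: 24.15
eef_pos: [0.5216, -0.3936, 0.1526]
tcp_rot: [0.055, 0.95, -0.171, 0.254]
contact_force: [-0.1, -1.6, -1.3]
opening: 0.428
time: 24.48
eef_pos: [0.5204, -0.393, 0.1514]
tcp_rot: [0.055, 0.951, -0.171, 0.253]
contact_force: [-0.0, 0.2, -0.7]
opening: 0.426
now [ 0.52  -0.393  0.151] [-0.852  0.004  2.103  0.278  0.438 -2.524] move mm [ 1.946 -0.573  2.155] turn deg [0.035 0.021 0.163] ik [-0.85   0.28   0.439 -2.526]
pred [ 0.528 -0.38   0.198] [299.893 317.251] [173.058 126.549]
side [300.5 317.7] [ 4.  16.5] 154 (297, 310, 8, 16)
scene [172.5 126.9] [ 9.9 13.1] 163 (168, 121, 10, 13)
([(300.4942626953125, 317.68414306640625), (172.5066680908203, 126.9271240234375)], (array([ 0.53 , -0.381,  0.197]), np.float64(0.00021318483806205665)))
axis [ 0.866 -0.017  0.5  ]
side (333, 320, 58, 67) (362.52099609375, 353.7701416015625) [ 0.683 -0.376  0.01 ]
scene (130, 180, 47, 48) (150.67808532714844, 204.20443725585938) [ 0.673 -0.395  0.01 ]
```

```bash
python3 -m jog '{"travel":[[1,0,2.5],[0,0,0],[0,0,0],[0,0,0]],"dr":[[0,0,0],[0,0,0],[0,0,0],[0,0,0]],"jaw":[255,255,255,255]}'
python3 - <<'E'
from lab import *
_,s=snap("side","s14");_,c=snap("scene","c14")
M=R.as_matrix();pred=st["eef_pos"]+M@[-.03,0,-.0387];print("pred",pred);print(label(s,c,proj("side",pred),proj("scene",pred)))
P={}
for n,im,roi,ymin in(("side",s,(325,325,400,392),352),("scene",c,(120,185,185,232),200)):
    m=max(blobs(im,(0,0,60),(179,60,200),roi,100),key=cv2.contourArea)[:,0].astype(float);m=m[m[:,1]>ymin]
    for z in(.005,):
        W=np.array([onz(n,p,z)[:2] for p in m]);A=np.c_[2*W,np.ones(len(W))];x=np.linalg.lstsq(A,(W**2).sum(1),rcond=None)[0]
        r=np.sqrt(x[2]+x[0]**2+x[1]**2);print(n,z,"base centre",x[:2],"r",r,"yaw",np.degrees(np.arctan2(x[1]+.382,x[0]-.617)))
report(*target([.617,-.382,.25],-1,0))
E
```

```text
time: 24.92
eef_pos: [0.5222, -0.3933, 0.1549]
tcp_rot: [0.054, 0.95, -0.171, 0.254]
contact_force: [0.7, 0.5, -0.7]
opening: 0.428
pred [ 0.53  -0.38   0.201]
side [301.7 316.5] [ 4.1 16.8] 153 (298, 309, 8, 16)
scene [163.2 127.5] [19.6 27.8] 88 (160, 118, 18, 20)
([(301.67999267578125, 316.5199890136719), (163.20811462402344, 127.494384765625)], (array([ 0.539, -0.391,  0.205]), np.float64(0.010524977269528078)))
side 0.005 base centre [ 0.677 -0.383] r 0.06370511959094748 yaw -1.1511909924996035
scene 0.005 base centre [ 0.679 -0.382] r 0.06422409439518832 yaw -0.19438828883635043
now [ 0.522 -0.393  0.155] [-0.849  0.002  2.098  0.273  0.442 -2.517] move mm [ 0.162 -0.303 -1.369] turn deg [0.111 0.087 0.142] ik [-0.85   0.276  0.445 -2.522]
```

```bash
python3 - <<'E'
from h import *
s=get_state();print(s["time"],s["opening"],s["contact_force"],np.abs(s["dq"]).max());print(sign_off())
E
```

```text
25.0167 0.42637449500412244 [-1.15493879  0.09065361 -2.09495535] 0.0020611643858611385
the job is handed in; nothing more can be done
None
```

The job is handed in at 25.0 s, with the wound spool still held at the magnifier. Both bobbins are in the tin and the empty spool stands upright in the box, as seen in the side camera.

- **Label position:** at the final pose the arm's own position puts the label centre at (0.530, −0.380, 0.201) m. The focus computed from my lens measurement is (0.530, −0.381, 0.200).
- **Label direction:** the spool's axis points 30° up at −1° yaw. The magnifier's own yaw, measured from its base, came out between −1.2° and −0.2°.
- **Grip:** steady at opening 0.43, with the arm still.

These checks failed or disagreed, or needed a workaround:

- **First bobbin grasp:** it missed because the finger tips sit about 20–25 mm short of the reported TCP. I then lowered in small steps, and every later grasp held.
- **Joint 6:** it reached its range limit on the first approach, reading −2.838 against −2.84. I rolled the gripper 20° about the line of sight, and it ended at −2.52.
- **Last camera check of the label:** it failed, because the label merged with the white lens ring in the scene view. The check just before, about 3 mm away, agreed with the arm's position to about 2 mm.
- **Bystanders:** I did not measure the thimble, chalk and other items again at the end. I saw no sign of unintended contact in the forces.

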